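# Roll a card-strip reel into its roller cradle

### The arm

A 6-joint arm with a two-finger parallel gripper is mounted at the origin on a cart in front of the work surface, level with it; the furniture and walls round the work are solid. World frame = base frame: x ahead of the robot, y to its left, z up, the work surface at z = 0. Lengths are in m, angles in rad, forces in N, time in s.
With the tool pointing down it reaches from about 0.25 to 0.8 m from the base axis. Payload 8.5 kg.
Tool frame: the origin (TCP) lies midway between the tips of the shut fingers; the grasp point (between the pads) lies 19 mm behind it; z points along the fingers, y is the line along which they close (so a half turn about z gives the same grasp; the last joint's range is limited). The gripper opens to 85 mm and grips with 20 to 120 N. Pads are 22 mm wide; open, the fingers measure 114 mm over their backs; the gripper's body (76 mm by 85 mm) begins 54 mm behind the grasp point. The pads swing forward as they close: fully open they stand 13 mm farther back than shut.
Start: joints at [1.154, 0.238, -0.013, 1.319, 0, 1.571], TCP at [0.213, 0.48, 0.231] pointing down, gripper open.
Joint ranges: [-2.66, 2.66], [-1.03, 1.9], [-1.14, 1.46], [-1.82, 2.27], [-1.45, 1.34], [-3.14, 3.14]. Speed limits (rad/s): [2.22, 2.22, 2.79, 3.14, 3.14, 3.14].

### API

Orientations are given as a rotation vector (axis times angle).
In Python, from plant import env gives the robot as it stands.
- The arm moves only by the tool jog_arm, never from a script. Its argument "motion" is a list of rows, each a list of 3 entries, a list of its own where there are three numbers: the opening, from 0 (shut) to 1 (fully open), then the shift along the tool's x, y, z in m, then the turn, a rotation vector about the tool's x, y, z in degrees. In form: [[gripper, [tx, ty, tz], [ax, ay, az]], ...]. A call has 1 to 12 rows; each row shifts and turns the commanded pose from where the row before left it, along the tool's axes as they then stand; what a row does not reach is not made up. A row lasts 1/12 s, in which the tool goes at most 41.7 mm and 7.16 degrees, less where a joint would pass 70% of its speed; a pose out of reach is approached as far as the arm can. A call is refused whole if a number of a shift passes 0.0417 or a number of a turn 7.16, either way. A call with a gripper value outside its range is refused whole. The fingers move at their own pace and stop on an object; "newtons" is the grip in N (left out, the last holds). Time passes only in rows, so rows that do not move let the fingers close. It gives the time, the measured TCP pose, the force, the opening and the grip force at its end, in the units of the state.
- env.get_state(): the state, without advancing time (a new reading comes with each control period).
- env.capture(name): name is "side" or "top"; returns a dict with "img" (480x640x3 uint8, red, green, blue), "depth" (480x640 float32, m along the optical axis (not along the pixel's ray), 0 where there is no reading), "camera_matrix" (3x3 intrinsics, pixels), "k1" (the pictures are not rectified: a ray, as slopes to the right and down, at radius r is drawn at 1 + k1 r^2 times it, then the intrinsics apply), "extrinsics" (4x4, takes a point from camera to world coordinates). Camera axes: x right, y down, z forward; pixel columns grow to the right and rows downward; lengths in m; the calibration is good to about 2 mm. A picture is of the moment at which its call begins.
- env.close_job(): hands the job in; it is judged then, once.
Trained networks look in a picture, given as the dict that the camera call returned (one of the last four; its "shot" number tells which), for a name from the list of things; names that differ only in an ending like _2 or _b are one class to them, and where a whole thing is asked for, a point or a joint stands for the part that bears it (a point fixed in the world has none). Each returns a list of dicts, best first, with "confidence" (0 to 1); they miss things now and then, are a little off and sometimes report something else, mostly with a low value. They report only what shows in the picture. A call takes as long as a camera call.
- env.search_frame(label, picture): "box" ([left, top, right, bottom] in pixels, round what is visible of it).
- env.pinpoint(label, picture): "pixel" ([column, row] in pixels: a listed point, or the origin of a listed thing).
The state is a dict: "time": time; "qpos": joint angles; "joint_vel": joint speeds; "effort": joint torques, N m; "tcp_pos": TCP position; "ee_rot": TCP orientation; "force": force on the tool from outside, world axes, zero at the start; "torque": the same for the moment, N m; "finger_gap": opening from 0.0 (shut) to 1.0 (fully open); "finger_force": force on a finger pad.
Only numpy, scipy, OpenCV 4.12 (cv2) and the standard library are available. Lean on these libraries where they do the work, as an engineer would, in place of code of your own. Each camera call takes 0.05 s, during which the arm holds its last target. There are 200 camera calls.

### The job

Load the cutting station: roll the standing reel of card strip on its rim along the bench, up the ramp and into the roller cradle beside the strip cutter so that it rests on both rollers, then turn it there until the clip that holds the strip's free end is uppermost. Keep it rolling on its rim: do not lift or carry it, do not let it fall over, and leave the other things where they lie.

Things in the scene. Friction and masses are not known exactly. Their poses are not given: they have to be found in the camera images.
- reel: Reel standing on its rim: two round plywood flanges, 170 mm diameter, 56 mm over the outer faces (the width to grip); hub plates and bolt heads within 23 mm of the axle stand up to 4 mm proud. 0.5 to 0.9 kg. Origin at its centre, 85 mm above the bench; own x is the axle, own z points from the centre to the clip. It rolls easily and stands by itself when left at rest on the flat.
- reel_clip (a point): Top of the dark steel spring clip that holds the free end of the card strip, on the winding between the flanges, 75 mm from the reel's centre. A small dark drive hole in each flange, 45 mm from the centre, lies on the same radius. At the start the clip is about 10 degrees from the top, on the cradle's side.
- cradle: Grey steel roller cradle, fixed to the bench, 110 mm wide. Origin under its middle, midway between two free-turning steel rollers (20 mm diameter, axes 18 mm above the bench, at own y = +45 and -45 mm, along own x). Cheeks beside the rollers: 40 mm high, 66 mm apart inside, from y = -88 to +68 mm. Own y points out to the entry ramp.
- ramp_foot (a point): Middle of the foot of the cradle's entry ramp, 146 mm out from the cradle's origin along its y, 2 mm high. The steel ramp, 82 mm wide, rises straight to 24.5 mm high at y = 57 mm, just before the first roller (top 28 mm high). Its kerbs, 24 mm high, open from 67 mm apart at the cheeks to 98 mm at the foot.
- cradle_seat (a point): Where the reel's centre comes to rest when the reel sits on both rollers: 101.7 mm above the bench, over the cradle's origin.
- strip_bundle: Bystander: flat bundle of brown card strips, 47 x 206 x 26 mm, beside the cradle. Origin under its middle.
- wax_block_1: Bystander: cream block of wax, 44 x 62 x 28 mm, in front of the hotplate. Origin under its middle.
- scissors_1: Bystander: scissors with blue handles lying flat, 87 x 199 x 9 mm, at the bench's front edge. Origin under the middle.
- flat_brush: Bystander: flat brush with a red handle, 42 x 190 x 10 mm, at the bench's front edge. Origin under the middle.
- card_roll: Bystander: small upright roll of brown corrugated card, 62 mm diameter, 45 mm high. Origin under its middle.
- tin_empty0_36: Bystander: empty round tin with a brass-coloured rim, 68 mm diameter, 62 mm high. Origin under its middle.
- tape_1: Bystander: roll of masking tape lying flat, 98 mm diameter, 25 mm high. Origin under its middle.
- matchbox: Bystander: matchbox, 36 x 53 x 15 mm. Origin under its middle.

How it is judged:
By the outcome, as a careful person would: the job done as asked, in the order asked, and still so for the second after the job is handed in, with the robot touching nothing.
It also fails if it takes over 72 s, if anything falls off the work surface, if the arm or the gripper's body presses on something with over 40 N, if the wrist force passes 120 N, or if a joint passes its speed limit or range.

## Working session

There is one attempt and no reset: what is moved stays moved. The work goes in short steps, Python scripts to look and compute and a tool call to move; the robot and the scene stay as the last step left them, time stands still between calls to the robot, and variables do not carry over. Pictures are saved under pics/ and viewed, at most 10 in all, crops included, and the job is handed in when it is done.

Besides the shell and the picture viewer there is one more tool, called after "Emit:" as name(argument=value, ...) on one line, values as JSON. jog_arm: Moves the arm, as the interface text tells. Its arguments: {"type":"object","properties":{"motion":{"type":"array","items":{"type":"array"}},"newtons":{"type":"number"}},"required":["motion"]}

```bash
mkdir -p pics; cat > h.py <<'E'
import numpy as np, cv2
from plant import env
from scipy.spatial.transform import Rotation as R
def ray(p,px):
    K=p["camera_matrix"]; d=np.array([p["k1"],0,0,0,0],float)
    s=cv2.undistortPoints(np.array([[px]],float),K,d)[0,0]
    return np.array([s[0],s[1],1.0])
def at_z(p,px,z):
    E=p["extrinsics"]; v=E[:3,:3]@ray(p,px); o=E[:3,3]
    return o+v*(z-o[2])/v[2]
def at_d(p,px):
    c,r=int(round(px[0])),int(round(px[1])); w=p["depth"][max(r-2,0):r+3,max(c-2,0):c+3]; w=w[w>0]
    if len(w)==0: return None
    E=p["extrinsics"]; return E[:3,:3]@(ray(p,px)*np.median(w))+E[:3,3]
def cloud(p):
    h,w=p["depth"].shape; u,v=np.meshgrid(np.arange(w),np.arange(h))
    s=cv2.undistortPoints(np.stack([u,v],-1).reshape(-1,1,2).astype(float),p["camera_matrix"],np.array([p["k1"],0,0,0,0],float))[:,0]
    z=p["depth"].reshape(-1,1); P=np.hstack([s,np.ones((len(s),1))])*z
    E=p["extrinsics"]; return (P@E[:3,:3].T+E[:3,3]).reshape(h,w,3)
def save(p,n): cv2.imwrite(f"pics/{n}.png",cv2.cvtColor(p["img"],cv2.COLOR_RGB2BGR))
E
cat > a.py <<'E'
from h import *
np.set_printoptions(precision=4,suppress=True)
for c in("top","side"):
    p=env.capture(c); save(p,c+"0"); print(c,p["extrinsics"][:3,3],p["extrinsics"][:3,2])
    for l,z in [("reel",.085),("reel_clip",.16),("cradle",0),("ramp_foot",.002),("cradle_seat",.1017)]:
        for d in env.pinpoint(l,p)[:2]: print(l,d["confidence"],np.array(d["pixel"]),at_z(p,d["pixel"],z),at_d(p,d["pixel"]))
    for l in("strip_bundle","wax_block_1","scissors_1","flat_brush","card_roll","tin_empty0_36","tape_1","matchbox"):
        for d in env.pinpoint(l,p)[:1]: print(l,round(d["confidence"],2),at_z(p,d["pixel"],0.0))
print(env.get_state())
E
python3 a.py
```

```text
top [0.3143 0.1738 1.1305] [ 0.1868 -0.0136 -0.9823]
reel 0.98 [243.9 256.7] [0.4738 0.3435 0.085 ] [0.4627 0.3317 0.1576]
reel 0.22 [349.1 252.8] [0.4882 0.0942 0.085 ] [ 0.5026  0.0876 -0.0014]
reel_clip 0.68 [238.4 248.8] [0.4797 0.3444 0.16  ] [0.48   0.3447 0.1584]
cradle 0.86 [408.1 250.9] [ 0.5103 -0.0652  0.    ] [ 0.5096 -0.0644  0.0038]
cradle 0.65 [354.8 219.3] [0.5912 0.0733 0.    ] [0.5844 0.0758 0.0277]
ramp_foot 0.79 [352.2 251.9] [0.5045 0.0799 0.002 ] [0.5046 0.0798 0.0011]
ramp_foot 0.39 [408.1 252.3] [ 0.5063 -0.0647  0.002 ] [ 0.5061 -0.0645  0.003 ]
cradle_seat 0.93 [417.1 244.6] [ 0.5082 -0.0654  0.1017] [ 0.5267 -0.0882  0.0034]
strip_bundle 0.62 [ 0.6072 -0.1064  0.    ]
wax_block_1 0.77 [0.5945 0.0689 0.    ]
scissors_1 0.76 [0.3767 0.0907 0.    ]
flat_brush 0.7 [ 0.3847 -0.1383  0.    ]
card_roll 0.88 [0.6037 0.2036 0.    ]
tin_empty0_36 0.76 [0.6238 0.4255 0.    ]
tape_1 0.82 [0.65   0.3145 0.    ]
matchbox 0.71 [0.5307 0.4932 0.    ]
side [0.3842 0.8721 0.6958] [ 0.1462 -0.7447 -0.6512]
reel 0.64 [319.5 310.4] [0.4795 0.3521 0.085 ] [0.4716 0.3954 0.1359]

[... 477 characters left out ...]
s_1 0.68 [0.3886 0.0826 0.    ]
flat_brush 0.65 [ 0.3862 -0.1203  0.    ]
card_roll 0.87 [0.6076 0.1958 0.    ]
tin_empty0_36 0.9 [0.6198 0.4297 0.    ]
tape_1 0.93 [0.658  0.3233 0.    ]
matchbox 0.78 [0.5315 0.4906 0.    ]
{'time': 1.4, 'qpos': array([ 1.154 ,  0.2382, -0.0135,  1.3192,  0.    ,  1.5708]), 'joint_vel': array([-0.0008,  0.    ,  0.0008,  0.0015, -0.0008, -0.0003]), 'effort': array([ -0.0003, -53.8583,  34.6688,   0.0032,  -0.0001,  -0.    ]), 'tcp_pos': array([0.2125, 0.48  , 0.2313]), 'ee_rot': array([-0.6499, -3.0736,  0.0002]), 'force': array([-0.3133, -0.3465,  0.0653]), 'torque': array([-0.0265, -0.011 ,  0.0144]), 'finger_force': 0.0, 'finger_gap': 0.9989569864603626}
```

View pics/top0.png

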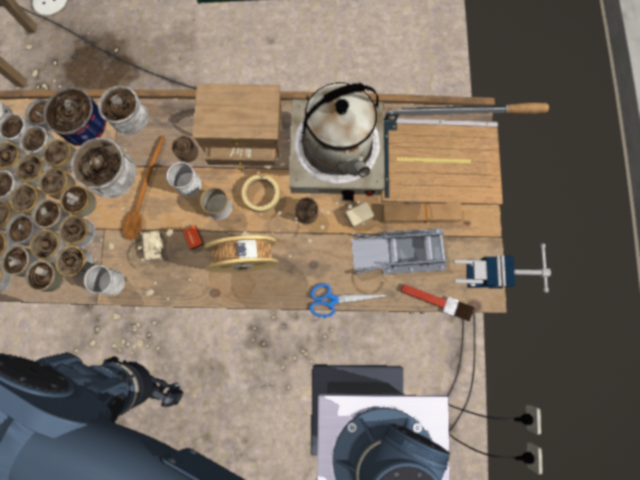

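View pics/side0.png

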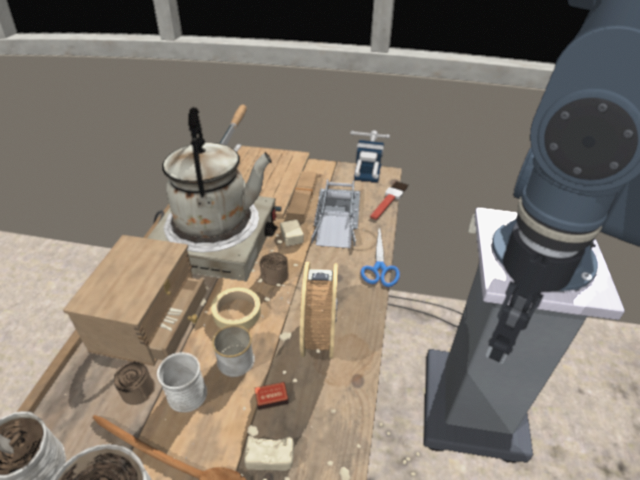

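The top view shows the reel at (243,252), with its flanges running along the image rows. The cradle is at (400,251), ramp foot at the left. The lane between them is clear, with the scissors below it at (345,298). The side view shows the same lane running from (320,310) to (338,200). Next I measure the yaws and offsets.

```bash
cat > m.py <<'E'
from h import *
np.set_printoptions(precision=4,suppress=True)
def sel(P,x0,x1,y0,y1,z0,z1):
    P=P.reshape(-1,3); m=(P[:,0]>x0)&(P[:,0]<x1)&(P[:,1]>y0)&(P[:,1]<y1)&(P[:,2]>z0)&(P[:,2]<z1); return P[m]
def rect(Q):
    r=cv2.minAreaRect((Q[:,:2]*1000).astype(np.float32)); return r
if __name__=="__main__":
  for c in("top","side"):
    p=env.capture(c); P=cloud(p); print(c)
    Q=sel(P,.40,.56,.24,.45,.02,.19); print("reel",len(Q),rect(Q),Q[:,2].max())
    Q=sel(P,.40,.56,.24,.45,.12,.19); print("reel top",len(Q),rect(Q))
    for lo,hi in((.4,.475),(.475,.56)):
        Q=sel(P,lo,hi,.25,.44,.06,.155)
        if len(Q)>40:
            best=None
            rng=np.random.default_rng(0)
            for _ in range(300):
                a=Q[rng.choice(len(Q),3,False)]; n=np.cross(a[1]-a[0],a[2]-a[0]); n/=np.linalg.norm(n)+1e-9
                k=abs((Q-a[0])@n)<.0025
                if abs(n[0])>.9 and (best is None or k.sum()>best.sum()): best=k
            if best is not None:
                a=Q[best]; m=a.mean(0); n=np.linalg.svd(a-m,full_matrices=False)[2][2]; n*=np.sign(n[0]); print("plane",lo,len(a),m,n)
    Q=sel(P,.42,.57,-.17,.02,.032,.046); print("cheeks",len(Q),rect(Q))
    for lo,hi in((.42,.508),(.508,.575)):
        q=Q[(Q[:,0]>lo)&(Q[:,0]<hi)]; 
        if len(q)>10: print("  cheek",len(q),q.mean(0),np.polyfit(q[:,1],q[:,0],1))
    Q=sel(P,.42,.57,-.17,.12,.008,.05); print("cradle all",rect(Q))
    Q=sel(P,.4,.6,-.4,-.17,.01,.4); print("vise",Q.min(0),Q.max(0))
    Q=sel(P,.55,1,-.2,.5,.15,.6); print("tall",Q.min(0),Q.max(0))
E
python3 m.py
```

```text
top
reel 2163 ((477.836181640625, 350.24896240234375), (59.86919403076172, 168.11048889160156), 7.9223551750183105) 0.17243844166376576
reel top 1541 ((478.72808837890625, 350.56964111328125), (58.013938903808594, 151.0803985595703), 7.9223551750183105)
plane 0.4 462 [0.4517 0.3445 0.1108] [ 0.9899  0.1407 -0.0147]
plane 0.475 199 [0.4999 0.3516 0.1254] [0.9906 0.1316 0.0387]
cheeks 275 ((511.9981994628906, -75.1352310180664), (74.85179138183594, 155.42678833007812), 4.7152838706970215)
  cheek 130 [ 0.479  -0.0853  0.0379] [-0.1272  0.4681]
  cheek 145 [ 0.542  -0.0811  0.0373] [0.0314 0.5446]
cradle all ((489.2532043457031, -38.45097351074219), (139.33155822753906, 232.44041442871094), 4.435675621032715)
vise [ 0.406  -0.3999  0.0102] [ 0.5999 -0.1707  0.0917]
tall [0.6326 0.0385 0.1501] [0.8553 0.212  0.3399]
side
reel 2900 ((478.1707458496094, 354.3464050292969), (59.03193664550781, 160.8369598388672), 7.783568382263184) 0.17133885821984784
reel top 1958 ((480.13037109375, 351.0959167480469), (56.12137222290039, 153.8977508544922), 7.825974464416504)
plane 0.4 316 [0.4534 0.3983 0.129 ] [0.9121 0.3458 0.22  ]
plane 0.475 357 [0.492  0.406  0.1246] [ 0.9688 -0.2007 -0.1453]
cheeks 161 ((513.3861694335938, -74.05663299560547), (74.19583892822266, 156.3870086669922), 4.826832294464111)
  cheek 69 [ 0.4808 -0.0811  0.0386] [-0.1391  0.4696]
  cheek 92 [ 0.5423 -0.0883  0.0372] [0.0563 0.5473]
cradle all ((488.676513671875, -37.99199676513672), (140.17857360839844, 232.32936096191406), 3.781301975250244)
vise [ 0.4086 -0.3999  0.0103] [ 0.6    -0.1708  0.0898]
tall [0.6386 0.0435 0.15  ] [0.856  0.2113 0.3382]
```

```bash
python3 - <<'E'
import cv2
a=cv2.imread("pics/top0.png")[215:290,190:460]; b=cv2.imread("pics/side0.png")[170:370,270:410]
a=cv2.resize(a,None,fx=2.9,fy=2.9,interpolation=cv2.INTER_CUBIC); cv2.imwrite("pics/ct.png",a)
E
```

```text
(no output)
```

View pics/ct.png

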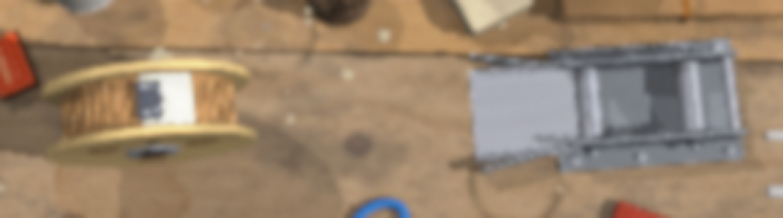

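```bash
cat > pl.py <<'E'
from h import *
import json
O=np.array([.5119,-.0646,0]); YC=np.radians(4.75); RR=.085; RT=.038
ax=lambda yaw:(np.array([np.cos(yaw),np.sin(yaw),0]),np.array([-np.sin(yaw),np.cos(yaw),0]))
u=np.linspace(.057,.146,400); prof=np.c_[u,.002+(.146-u)/.089*.0225]
def zc(s):
    z=[RR]
    k=abs(s-prof[:,0])<RR; z+=list(prof[k,1]+np.sqrt(RR**2-(s-prof[k,0])**2))
    for c in(.045,-.045):
        d=RR+.010
        if abs(s-c)<d: z.append(.018+np.sqrt(d*d-(s-c)**2))
    return max(z)
def pose(C,yaw,phi,r=RT):
    e,y=ax(yaw); g=np.cos(phi)*np.array([0,0,1])+np.sin(phi)*y
    return np.asarray(C)+r*g, R.from_matrix(np.c_[np.cross(e,-g),e,-g])
def S(s,lat=0): 
    e,y=ax(YC); return O+y*s+e*lat+np.array([0,0,zc(s)])
def cur():
    q=env.get_state(); return q["tcp_pos"],R.from_rotvec(q["ee_rot"])
def interp(a,b,n):
    dr=(a[1].inv()*b[1]).as_rotvec()
    return [(a[0]+(b[0]-a[0])*t,a[1]*R.from_rotvec(dr*t)) for t in np.linspace(0,1,n+1)[1:]]
def rows(poses,g,start=None):
    p,r=start or cur(); out=[]
    for P,Q in poses:
        t=np.round(r.inv().apply(P-p),4); a=np.round(np.degrees((r.inv()*Q).as_rotvec()),2)
        out.append([g,t.tolist(),a.tolist()]); p=p+r.apply(t); r=r*R.from_rotvec(np.radians(a))
    for i in range(0,len(out),12): print(json.dumps(out[i:i+12]))
    print(len(out),"max",max(np.abs(o[1]).max() for o in out),max(np.abs(o[2]).max() for o in out))
def center(r=RT):   # implied reel centre, yaw, phi from the tool pose
    p,q=cur(); M=q.as_matrix(); g=-M[:,2]; C=p-r*g; e=M[:,1]; yaw=np.arctan2(e[1],e[0]); y=ax(yaw)[1]
    return C,yaw,np.arctan2(g@y,g[2])
E
python3 - <<'E'
from pl import *
C=[.478,.351,.085]; y=np.radians(7.85)
a=pose(C,y,np.radians(42),.16); b=pose(C,y,np.radians(42))
print(a[0],b[0])
s=interp(cur(),a,16); rows(s+interp(a,b,5),1)
for s in np.linspace(.18,0,19): print(round(s,3),round(zc(s),4),end="; ")
E
```

```text
[0.46337761 0.45705763 0.20390317] [0.47452718 0.37618869 0.1132395 ]
[[1, [-0.0149, 0.005, 0.0017], [1.33, -2.39, 3.47]], [1, [-0.0145, 0.006, 0.0022], [1.33, -2.39, 3.47]], [1, [-0.014, 0.0069, 0.0026], [1.34, -2.39, 3.48]], [1, [-0.0135, 0.0078, 0.0031], [1.33, -2.39, 3.47]], [1, [-0.0128, 0.0087, 0.0034], [1.33, -2.39, 3.47]], [1, [-0.0121, 0.0095, 0.0037], [1.33, -2.39, 3.47]], [1, [-0.0114, 0.0103, 0.004], [1.34, -2.39, 3.47]], [1, [-0.0105, 0.011, 0.0041], [1.33, -2.39, 3.47]], [1, [-0.0097, 0.0118, 0.0044], [1.33, -2.4, 3.48]], [1, [-0.0087, 0.0124, 0.0044], [1.33, -2.39, 3.47]], [1, [-0.0078, 0.0131, 0.0045], [1.33, -2.39, 3.47]], [1, [-0.0068, 0.0135, 0.0045], [1.34, -2.39, 3.47]]]
[[1, [-0.0058, 0.0141, 0.0044], [1.33, -2.39, 3.47]], [1, [-0.0047, 0.0145, 0.0043], [1.33, -2.39, 3.48]], [1, [-0.0037, 0.0148, 0.0042], [1.33, -2.39, 3.47]], [1, [-0.0026, 0.0152, 0.0039], [1.34, -2.39, 3.47]], [1, [0.0, -0.0, 0.0244], [-0.0, -0.0, -0.0]], [1, [0.0, -0.0, 0.0244], [-0.0, -0.0, -0.0]], [1, [0.0, -0.0, 0.0244], [-0.0, -0.0, -0.0]], [1, [0.0, -0.0, 0.0244], [-0.0, -0.0, -0.0]], [1, [0.0, -0.0, 0.0244], [-0.0, -0.0, -0.0]]]
21 max 0.0244 3.48
0.18 0.085; 0.17 0.085; 0.16 0.0861; 0.15 0.0887; 0.14 0.0912; 0.13 0.0937; 0.12 0.0962; 0.11 0.0988; 0.1 0.1013; 0.09 0.1038; 0.08 0.1064; 0.07 0.1097; 0.06 0.1118; 0.05 0.1129; 0.04 0.1129; 0.03 0.1118; 0.02 0.1097; 0.01 0.1063; 0.0 0.1017;
```

Emit:
jog_arm(motion=[[1, [-0.0149, 0.005, 0.0017], [1.33, -2.39, 3.47]], [1, [-0.0145, 0.006, 0.0022], [1.33, -2.39, 3.47]], [1, [-0.014, 0.0069, 0.0026], [1.34, -2.39, 3.48]], [1, [-0.0135, 0.0078, 0.0031], [1.33, -2.39, 3.47]], [1, [-0.0128, 0.0087, 0.0034], [1.33, -2.39, 3.47]], [1, [-0.0121, 0.0095, 0.0037], [1.33, -2.39, 3.47]], [1, [-0.0114, 0.0103, 0.004], [1.34, -2.39, 3.47]], [1, [-0.0105, 0.011, 0.0041], [1.33, -2.39, 3.47]], [1, [-0.0097, 0.0118, 0.0044], [1.33, -2.4, 3.48]], [1, [-0.0087, 0.0124, 0.0044], [1.33, -2.39, 3.47]], [1, [-0.0078, 0.0131, 0.0045], [1.33, -2.39, 3.47]], [1, [-0.0068, 0.0135, 0.0045], [1.34, -2.39, 3.47]]])

```text
time: 2.5
tcp_pos: [0.4013, 0.4629, 0.2107]
ee_rot: [1.472, 2.23, -0.507]
force: [-0.7, -0.1, -0.7]
finger_gap: 1.0
finger_force: 0.0
```

Emit:
jog_arm(motion=[[1, [-0.0058, 0.0141, 0.0044], [1.33, -2.39, 3.47]], [1, [-0.0047, 0.0145, 0.0043], [1.33, -2.39, 3.48]], [1, [-0.0037, 0.0148, 0.0042], [1.33, -2.39, 3.47]], [1, [-0.0026, 0.0152, 0.0039], [1.34, -2.39, 3.47]], [1, [0, 0, 0], [0, 0, 0]], [1, [0, 0, 0], [0, 0, 0]]])

```text
time: 3.0
tcp_pos: [0.4641, 0.4571, 0.2005]
ee_rot: [1.652, 1.896, -0.639]
force: [-0.4, -0.3, -0.2]
finger_gap: 1.001
finger_force: 0.0
```

```bash
python3 - <<'E'
from pl import *
C=[.478,.351,.085]; y=np.radians(7.85)
b=pose(C,y,np.radians(42)); print(center(.16),env.get_state()["qpos"])
rows(interp(cur(),b,8),1)
E
```

```text
(array([0.47836584, 0.35078025, 0.08185041]), np.float64(0.13642508072163015), np.float64(0.7351922635922183)) [ 0.98691081  0.97775426  0.98462847  2.17598887 -0.4564265   2.56314109]
[[1, [-0.0002, -0.0001, 0.0149], [-0.02, 0.02, 0.01]], [1, [-0.0003, -0.0, 0.015], [-0.02, 0.01, 0.01]], [1, [-0.0003, -0.0001, 0.0149], [-0.02, 0.02, 0.01]], [1, [-0.0002, -0.0001, 0.0149], [-0.02, 0.01, 0.02]], [1, [-0.0003, -0.0, 0.015], [-0.01, 0.02, 0.01]], [1, [-0.0003, -0.0001, 0.0149], [-0.02, 0.01, 0.01]], [1, [-0.0002, -0.0001, 0.0149], [-0.02, 0.02, 0.01]], [1, [-0.0003, -0.0001, 0.015], [-0.02, 0.01, 0.01]]]
8 max 0.015 0.02
```

Emit:
jog_arm(motion=[[1, [0, 0, 0.015], [0, 0, 0]], [1, [0, 0, 0.015], [0, 0, 0]], [1, [0, 0, 0.015], [0, 0, 0]], [1, [0, 0, 0.015], [0, 0, 0]], [1, [-0.001, 0, 0.015], [0, 0, 0]], [1, [-0.001, 0, 0.015], [0, 0, 0]], [1, [0, 0, 0.015], [0, 0, 0]], [1, [0, -0.0005, 0.015], [0, 0, 0]], [1, [0, 0, 0], [0, 0, 0]]])

```text
time: 3.75
tcp_pos: [0.473, 0.3741, 0.1166]
ee_rot: [1.653, 1.898, -0.635]
force: [-0.7, -0.4, 0.1]
finger_gap: 1.003
finger_force: 0.0
```

```bash
python3 - <<'E'
from pl import *
print(center(),env.get_state())
E
python3 m.py | egrep "top|side|reel"; python3 -c "
from h import *
p=env.capture('side'); save(p,'s1')"
```

```text
(array([0.47642262, 0.34892048, 0.08830823]), np.float64(0.1375405884949778), np.float64(0.7325088342290539)) {'time': 3.75, 'qpos': array([ 0.91407046,  0.8341953 ,  0.47041687,  1.76997385, -0.49667582,
        2.49331196]), 'joint_vel': array([0.01677037, 0.01524405, 0.0906504 , 0.08149936, 0.00857774,
       0.02072586]), 'effort': array([-7.22319726e-02, -9.03278446e+01,  2.76100409e+01,  4.99698132e+00,
       -1.70938019e+00, -1.54720014e-01]), 'tcp_pos': array([0.47296732, 0.37409649, 0.11656118]), 'ee_rot': array([ 1.6525902 ,  1.89784628, -0.6349907 ]), 'force': array([-0.74840458, -0.39618954,  0.12519024]), 'torque': array([ 0.60248205,  0.1099804 , -0.0118406 ]), 'finger_force': 0.0, 'finger_gap': 1.0032773380199569}
top
reel 2859 ((476.01788330078125, 352.8016052246094), (138.5167236328125, 174.0548095703125), 6.17677640914917) 0.18997915842029878
reel top 2255 ((475.5334777832031, 357.27740478515625), (138.5167236328125, 165.05096435546875), 6.17677640914917)
side
reel 5 ((427.05877685546875, 429.9988708496094), (2.0402615070343018, 42.87476348876953), 62.30571746826172) 0.18986576705867764
reel top 1 ((407.6031494140625, 439.0587463378906), (0.0, 0.0), 0.0)Traceback (most recent call last):
  File "m.py", line 28, in <module>
    Q=sel(P,.4,.6,-.4,-.17,.01,.4); print("vise",Q.min(0),Q.max(0))
                                                 ~~~~~^^^
    return umr_minimum(a, axis, None, out, keepdims, initial, where)
ValueError: zero-size array to reduction operation minimum which has no identity
```

Emit:
jog_arm(motion=[[0.5, [0, 0, 0], [0, 0, 0]], [0.5, [0, 0, 0], [0, 0, 0]], [0.5, [0, 0, 0], [0, 0, 0]], [0.5, [0, 0, 0], [0, 0, 0]], [0.5, [0, 0, 0], [0, 0, 0]], [0.5, [0, 0, 0], [0, 0, 0]]], newtons=40)

```text
time: 4.4
tcp_pos: [0.4744, 0.3766, 0.1167]
ee_rot: [1.653, 1.897, -0.632]
force: [0.9, 1.9, 5.3]
finger_gap: 0.653
finger_force: 44.0
```

```bash
cat >> pl.py <<'E'
def roll(C0,path,g=.5):
    "rigidly held reel: path=[(C,yaw,dphi total)] applied to the present tool pose"
    p,q=cur(); yaw0=path[0][1]; e0,_=ax(yaw0); out=[]
    for C,yaw,d in path[1:]:
        T=R.from_euler('z',yaw-yaw0)*R.from_rotvec(e0*d)
        out.append((C+T.apply(p-C0),T*q))
    rows(out,g)
def track(C0,s0,lat0,yaw0,s1,n,yaw1=YC,lat1=0):
    "path along the cradle axis rolling without slip"
    L=0;path=[(C0,yaw0,0)]; prev=S(s0)
    for t in np.linspace(0,1,n+1)[1:]:
        k=min(1,t*1.2); s=s0+(s1-s0)*t
        for q in np.linspace(s0+(s1-s0)*(t-1/n),s,11)[1:]:
            c=S(q); L+=np.linalg.norm(c-prev); prev=c
        path.append((S(s,lat0+(lat1-lat0)*k),yaw0+(yaw1-yaw0)*k,L/RR))
    print("total deg",np.degrees(L/RR)); return path
def sl(C):
    e,y=ax(YC); d=np.asarray(C)-O; return d@y,d@e
E
python3 - <<'E'
from pl import *
np.set_printoptions(precision=4,suppress=True)
print(center(),env.get_state()["qpos"],env.get_state()["finger_force"])
C=np.array([.478,.351,.085]); M=cur()[1].as_matrix(); e=M[:,1]; C=C+e*((cur()[0]-C)@e); C[2]=.085
s,l=sl(C); print(C,s,l); yaw=center()[1]
roll(C,track(C,s,l,yaw,.293,22))
E
```

```text
(array([0.4779, 0.3515, 0.0884]), np.float64(0.1376720578447615), np.float64(0.732037578066045)) [ 0.9151  0.8384  0.4802  1.7744 -0.4973  2.4949] 43.97324860095978
[0.478 0.351 0.085] 0.41697758327829954 0.0005907025301425305
total deg 83.56932089503825
[[0.5, [-0.0069, -0.0003, 0.004], [0.11, 3.8, 0.13]], [0.5, [-0.0071, -0.0002, 0.0037], [0.11, 3.8, 0.15]], [0.5, [-0.0074, -0.0003, 0.0034], [0.09, 3.8, 0.14]], [0.5, [-0.0075, -0.0002, 0.003], [0.09, 3.79, 0.16]], [0.5, [-0.0077, -0.0002, 0.0028], [0.07, 3.8, 0.16]], [0.5, [-0.0079, -0.0003, 0.0024], [0.07, 3.8, 0.16]], [0.5, [-0.0081, -0.0002, 0.0021], [0.05, 3.8, 0.17]], [0.5, [-0.0081, -0.0002, 0.0017], [0.04, 3.8, 0.17]], [0.5, [-0.0082, -0.0002, 0.0013], [0.04, 3.8, 0.17]], [0.5, [-0.0083, -0.0001, 0.001], [0.02, 3.79, 0.17]], [0.5, [-0.0083, -0.0002, 0.0006], [0.01, 3.8, 0.18]], [0.5, [-0.0084, -0.0002, 0.0002], [-0.01, 3.8, 0.17]]]
[[0.5, [-0.0083, -0.0001, -0.0001], [-0.01, 3.8, 0.17]], [0.5, [-0.0083, -0.0002, -0.0005], [-0.02, 3.8, 0.18]], [0.5, [-0.0082, -0.0001, -0.0009], [-0.04, 3.8, 0.17]], [0.5, [-0.0082, -0.0001, -0.0012], [-0.05, 3.79, 0.16]], [0.5, [-0.008, -0.0001, -0.0016], [-0.05, 3.8, 0.17]], [0.5, [-0.0079, -0.0001, -0.002], [-0.07, 3.8, 0.16]], [0.5, [-0.0078, -0.0001, -0.0023], [-0.03, 3.8, 0.05]], [0.5, [-0.0075, 0.0, -0.0026], [0.01, 3.8, 0.0]], [0.5, [-0.0074, 0.0, -0.0029], [-0.0, 3.8, 0.01]], [0.5, [-0.0072, 0.0, -0.0033], [0.0, 3.8, 0.0]]]
22 max 0.0084 3.8
```

Emit:
jog_arm(motion=[[0.5, [-0.0069, -0.0003, 0.004], [0.11, 3.8, 0.13]], [0.5, [-0.0071, -0.0002, 0.0037], [0.11, 3.8, 0.15]], [0.5, [-0.0074, -0.0003, 0.0034], [0.09, 3.8, 0.14]], [0.5, [-0.0075, -0.0002, 0.003], [0.09, 3.79, 0.16]], [0.5, [-0.0077, -0.0002, 0.0028], [0.07, 3.8, 0.16]], [0.5, [-0.0079, -0.0003, 0.0024], [0.07, 3.8, 0.16]]])

```text
time: 4.9
tcp_pos: [0.4798, 0.3286, 0.1242]
ee_rot: [1.909, 2.15, -0.316]
force: [3.1, -0.0, -1.5]
finger_gap: 0.651
finger_force: 43.4
```

Emit:
jog_arm(motion=[[0.5, [-0.0081, -0.0002, 0.0021], [0.05, 3.8, 0.17]], [0.5, [-0.0081, -0.0002, 0.0017], [0.04, 3.8, 0.17]], [0.5, [-0.0082, -0.0002, 0.0013], [0.04, 3.8, 0.17]], [0.5, [-0.0083, -0.0001, 0.001], [0.02, 3.79, 0.17]], [0.5, [-0.0083, -0.0002, 0.0006], [0.01, 3.8, 0.18]], [0.5, [-0.0084, -0.0002, 0.0002], [-0.01, 3.8, 0.17]]])

```text
time: 5.4
tcp_pos: [0.4846, 0.2786, 0.1265]
ee_rot: [-2.075, -2.295, -0.073]
force: [2.8, 0.1, 0.7]
finger_gap: 0.653
finger_force: 43.6
```

Emit:
jog_arm(motion=[[0.5, [-0.0083, -0.0001, -0.0001], [-0.01, 3.8, 0.17]], [0.5, [-0.0083, -0.0002, -0.0005], [-0.02, 3.8, 0.18]], [0.5, [-0.0082, -0.0001, -0.0009], [-0.04, 3.8, 0.17]], [0.5, [-0.0082, -0.0001, -0.0012], [-0.05, 3.79, 0.16]], [0.5, [-0.008, -0.0001, -0.0016], [-0.05, 3.8, 0.17]], [0.5, [-0.0079, -0.0001, -0.002], [-0.07, 3.8, 0.16]], [0.5, [-0.0078, -0.0001, -0.0023], [-0.03, 3.8, 0.05]], [0.5, [-0.0075, 0.0, -0.0026], [0.01, 3.8, 0.0]], [0.5, [-0.0074, 0.0, -0.0029], [0, 3.8, 0.01]], [0.5, [-0.0072, 0.0, -0.0033], [0.0, 3.8, 0.0]], [0.5, [0, 0, 0], [0, 0, 0]], [0.5, [0, 0, 0], [0, 0, 0]]])

```text
time: 6.4
tcp_pos: [0.4922, 0.1973, 0.1158]
ee_rot: [-1.717, -1.858, -0.658]
force: [2.6, -5.2, 16.7]
finger_gap: 0.648
finger_force: 44.6
```

```bash
python3 - <<'E'
from pl import *
np.set_printoptions(precision=4,suppress=True)
c=center(); print(c,np.degrees(c[1:]),sl(c[0]),env.get_state()["qpos"])
p=env.capture("side"); save(p,"s2")
E
```

```text
(array([0.4903, 0.2225, 0.0875]), np.float64(0.07745133169876534), np.float64(-0.7289311023946428)) [  4.4376 -41.7647] (np.float64(0.28791909274773636), np.float64(0.0022884559959408077)) [-0.0128  0.3691 -0.362   0.9172  0.7256  1.45  ]
```

View pics/s2.png

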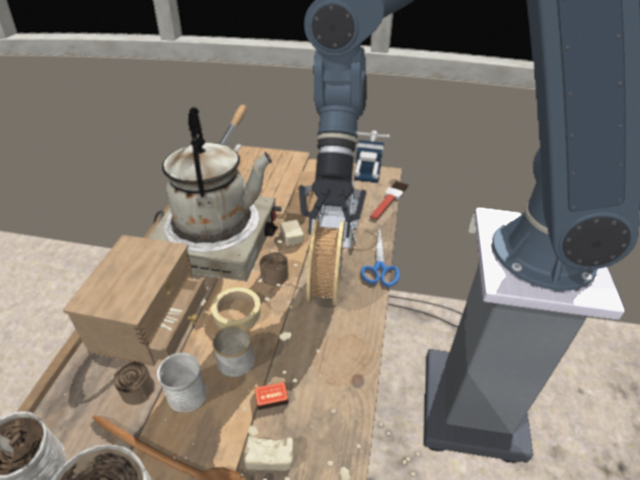

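Emit:
jog_arm(motion=[[1, [0, 0, -0.001], [0, 0, 0]], [1, [0, 0, 0], [0, 0, 0]], [1, [0, 0, 0], [0, 0, 0]], [1, [0, 0, 0], [0, 0, 0]], [1, [0, 0, 0], [0, 0, 0]], [1, [0, 0, -0.01], [0, 0, 0]], [1, [0, 0, -0.02], [0, 0, 0]], [1, [0, 0, -0.025], [0, 0, 0]], [1, [0, 0, -0.025], [0, 0, 0]], [1, [0, 0, -0.025], [0, 0, 0]], [1, [0, 0, -0.025], [0, 0, 0]], [1, [0, 0, 0], [0, 0, 0]]])

```text
time: 7.45
tcp_pos: [0.4983, 0.1095, 0.2145]
ee_rot: [-1.718, -1.862, -0.654]
force: [0.7, -0.3, 0.2]
finger_gap: 1.0
finger_force: 0.0
```

```bash
cat > see.py <<'E'
from pl import *
from m import sel,rect
import sys
np.set_printoptions(precision=4,suppress=True)
yc=float(sys.argv[1]); z1=float(sys.argv[2]) if len(sys.argv)>2 else 0.178
z0=float(sys.argv[3]) if len(sys.argv)>3 else .02
for c in("top","side"):
    p=env.capture(c); P=cloud(p)
    Q=sel(P,.42,.57,yc-.1,yc+.1,z0,z1)
    if len(Q)>50:
        r=rect(Q); print(c,r,"zmax",np.sort(Q[:,2])[-20:].mean(), "s,l",sl([r[0][0]/1e3,r[0][1]/1e3,0]))
    for l in("reel","reel_clip"):
        for d in env.pinpoint(l,p)[:1]: print(l,round(d["confidence"],2),d["pixel"],at_d(p,d["pixel"]))
    save(p,c+"_%d"%(env.get_state()["time"]*100))
c=center(); print(c[0],np.degrees(c[1:]))
E
python3 see.py .225
```

```text
top ((488.726318359375, 226.60801696777344), (59.98723602294922, 167.24368286132812), 3.565791130065918) zmax 0.17068292882900155 s,l (np.float64(0.2921268347989844), np.float64(0.0010203222093723044))
reel 0.72 [295.1, 249.7] [0.4814 0.2195 0.1532]
reel_clip 0.89 [322.7, 251.5] [0.4878 0.1573 0.0985]
side ((490.1874694824219, 226.32308959960938), (58.7960090637207, 168.9383544921875), 3.339094400405884) zmax 0.16980630998381613 s,l (np.float64(0.2917218907077507), np.float64(0.0024528606879078165))
reel 0.94 [327.4, 261.8] [0.4805 0.2736 0.1318]
reel_clip 0.75 [331.5, 241.3] [0.4796 0.2381 0.152 ]
[0.4938 0.1373 0.1826] [  4.6869 -41.5903]
```

```bash
python3 - <<'E'
from pl import *
C=S(.292,.0017); y=np.radians(4.1)
arc=[pose(C,y,np.radians(f),.16) for f in np.linspace(-41.6,42,17)]
rows(arc[1:]+interp(arc[-1],pose(C,y,np.radians(42)),7),1)
E
```

```text
[[1, [0.0166, 0.0018, 0.0109], [-0.48, -5.21, 0.37]], [1, [0.0145, 0.0, 0.0007], [-0.0, -5.23, -0.0]], [1, [0.0146, 0.0, 0.0007], [-0.0, -5.22, -0.0]], [1, [0.0146, 0.0, 0.0006], [-0.0, -5.23, -0.0]], [1, [0.0146, 0.0, 0.0007], [-0.0, -5.22, -0.0]], [1, [0.0145, 0.0, 0.0007], [-0.0, -5.23, -0.0]], [1, [0.0146, 0.0, 0.0006], [-0.0, -5.22, -0.0]], [1, [0.0146, 0.0, 0.0007], [-0.0, -5.23, -0.0]], [1, [0.0145, 0.0, 0.0007], [-0.0, -5.22, -0.0]], [1, [0.0146, 0.0, 0.0006], [-0.0, -5.23, -0.0]], [1, [0.0146, 0.0, 0.0007], [-0.0, -5.22, -0.0]], [1, [0.0145, 0.0, 0.0007], [-0.0, -5.23, -0.0]]]
[[1, [0.0146, 0.0, 0.0006], [-0.0, -5.22, -0.0]], [1, [0.0146, 0.0, 0.0007], [-0.0, -5.23, -0.0]], [1, [0.0146, 0.0, 0.0006], [-0.0, -5.22, -0.0]], [1, [0.0145, 0.0, 0.0007], [-0.0, -5.23, 0.0]], [1, [0.0, 0.0, 0.0174], [-0.0, 0.0, 0.0]], [1, [0.0, 0.0, 0.0175], [-0.0, 0.0, 0.0]], [1, [0.0, 0.0, 0.0174], [-0.0, 0.0, 0.0]], [1, [0.0, 0.0, 0.0174], [-0.0, 0.0, 0.0]], [1, [0.0, 0.0, 0.0175], [-0.0, 0.0, 0.0]], [1, [0.0, 0.0, 0.0174], [-0.0, 0.0, 0.0]], [1, [0.0, 0.0, 0.0174], [-0.0, 0.0, 0.0]]]
23 max 0.0175 5.23
```

Emit:
jog_arm(motion=[[1, [0.0166, 0.0018, 0.0109], [-0.48, -5.21, 0.37]], [1, [0.0145, 0.0, 0.0007], [0, -5.23, 0]], [1, [0.0146, 0.0, 0.0007], [0, -5.22, 0]], [1, [0.0146, 0.0, 0.0006], [0, -5.23, 0]], [1, [0.0146, 0.0, 0.0007], [0, -5.22, 0]], [1, [0.0145, 0.0, 0.0007], [0, -5.23, 0]], [1, [0.0146, 0.0, 0.0006], [0, -5.22, 0]], [1, [0.0146, 0.0, 0.0007], [0, -5.23, 0]], [1, [0.0145, 0.0, 0.0007], [0, -5.22, 0]], [1, [0.0146, 0.0, 0.0006], [0, -5.23, 0]], [1, [0.0146, 0.0, 0.0007], [0, -5.22, 0]], [1, [0.0145, 0.0, 0.0007], [0, -5.23, 0]]])

```text
time: 8.75
tcp_pos: [0.4856, 0.2849, 0.2353]
ee_rot: [1.938, 2.082, -0.361]
force: [0.4, -0.0, -0.3]
finger_gap: 0.994
finger_force: 0.0
```

Emit:
jog_arm(motion=[[1, [0.0146, 0.0, 0.0006], [0, -5.22, 0]], [1, [0.0146, 0.0, 0.0007], [0, -5.23, 0]], [1, [0.0146, 0.0, 0.0006], [0, -5.22, 0]], [1, [0.0145, 0.0, 0.0007], [0, -5.23, 0.0]], [1, [0, 0, 0], [0, 0, 0]], [1, [0, 0, 0], [0, 0, 0]]])

```text
time: 9.25
tcp_pos: [0.4814, 0.3343, 0.2]
ee_rot: [1.715, 1.85, -0.668]
force: [-0.0, -0.5, 0.7]
finger_gap: 0.999
finger_force: 0.0
```

```bash
python3 - <<'E'
from pl import *
C=S(.292,.0017); y=np.radians(4.1)
print(center(.16),env.get_state()["qpos"])
rows(interp(cur(),pose(C,y,np.radians(42)),7),1)
E
```

```text
(array([0.48882284, 0.22681594, 0.08169764]), np.float64(0.07384576099169601), np.float64(0.7383483278412515)) [ 0.85785986  0.76811059  0.5450158   1.92103608 -0.49420127  2.50158798]
[[1, [-0.0004, 0.0001, 0.0171], [-0.01, 0.04, 0.04]], [1, [-0.0004, 0.0, 0.0171], [-0.02, 0.05, 0.04]], [1, [-0.0004, 0.0001, 0.0171], [-0.01, 0.04, 0.03]], [1, [-0.0004, 0.0001, 0.0171], [-0.01, 0.04, 0.04]], [1, [-0.0004, 0.0, 0.0171], [-0.02, 0.05, 0.04]], [1, [-0.0005, 0.0001, 0.0172], [-0.01, 0.04, 0.04]], [1, [-0.0004, 0.0, 0.0171], [-0.02, 0.04, 0.03]]]
7 max 0.0172 0.05
```

Emit:
jog_arm(motion=[[1, [0, 0, 0.0174], [0, 0, 0]], [1, [0, 0, 0.0174], [0, 0, 0]], [1, [0, 0, 0.0174], [0, 0, 0]], [1, [0, 0, 0.0174], [0, 0, 0]], [1, [0, 0, 0.0174], [0, 0, 0]], [1, [0, 0, 0.0174], [0, 0, 0]], [1, [0, 0, 0.0174], [0, 0, 0]], [1, [0, 0, 0], [0, 0, 0]], [1, [0, 0, 0], [0, 0, 0]]])

```text
time: 10.0
tcp_pos: [0.4886, 0.2504, 0.1162]
ee_rot: [1.725, 1.846, -0.657]
force: [-0.1, 0.9, -0.5]
finger_gap: 1.0
finger_force: 0.0
```

Emit:
jog_arm(motion=[[0.5, [0, 0, 0], [0, 0, 0]], [0.5, [0, 0, 0], [0, 0, 0]], [0.5, [0, 0, 0], [0, 0, 0]], [0.5, [0, 0, 0], [0, 0, 0]], [0.5, [0, 0, 0], [0, 0, 0]], [0.5, [0, 0, 0], [0, 0, 0]]])

```text
time: 10.5
tcp_pos: [0.4889, 0.2523, 0.1154]
ee_rot: [1.721, 1.847, -0.657]
force: [0.2, 2.3, 5.7]
finger_gap: 0.658
finger_force: 41.0
```

```bash
python3 - <<'E'
from pl import *
np.set_printoptions(precision=4,suppress=True)
print(center(),env.get_state()["qpos"])
C=S(.292,.0017); M=cur()[1].as_matrix(); e=M[:,1]; C=C+e*((cur()[0]-C)@e); C[2]=.0855
s,l=sl(C); print(C,s,l); yaw=center()[1]
t=track(C,s,l,yaw,.168,22); roll(C,t)
E
```

```text
(array([0.4908, 0.227 , 0.0871]), np.float64(0.07183575323126838), np.float64(0.7323609566287057)) [ 0.7676  0.6987  0.1944  1.5876 -0.5407  2.4152]
[0.4908 0.2266 0.0855] 0.29198428682167493 0.00311971522703326
total deg 83.57383953907622
[[0.5, [-0.0065, -0.0001, 0.0043], [-0.01, 3.8, -0.02]], [0.5, [-0.007, -0.0001, 0.0036], [-0.02, 3.8, -0.02]], [0.5, [-0.0073, -0.0002, 0.0033], [-0.01, 3.8, -0.02]], [0.5, [-0.0074, -0.0001, 0.003], [-0.01, 3.8, -0.02]], [0.5, [-0.0077, -0.0001, 0.0027], [-0.0, 3.79, -0.02]], [0.5, [-0.0078, -0.0001, 0.0024], [-0.01, 3.8, -0.02]], [0.5, [-0.0079, -0.0001, 0.0019], [0.0, 3.8, -0.03]], [0.5, [-0.0081, -0.0002, 0.0017], [-0.0, 3.8, -0.02]], [0.5, [-0.0081, -0.0001, 0.0013], [0.0, 3.8, -0.03]], [0.5, [-0.0082, -0.0001, 0.0009], [0.01, 3.8, -0.02]], [0.5, [-0.0082, -0.0001, 0.0005], [0.0, 3.8, -0.03]], [0.5, [-0.0083, -0.0002, 0.0001], [0.01, 3.8, -0.03]]]
[[0.5, [-0.0082, -0.0001, -0.0002], [0.01, 3.8, -0.02]], [0.5, [-0.0082, -0.0001, -0.0006], [0.02, 3.79, -0.03]], [0.5, [-0.0081, -0.0001, -0.0009], [0.01, 3.8, -0.02]], [0.5, [-0.0081, -0.0002, -0.0013], [0.02, 3.8, -0.03]], [0.5, [-0.0079, -0.0001, -0.0017], [0.02, 3.8, -0.02]], [0.5, [-0.0078, -0.0001, -0.002], [0.02, 3.8, -0.02]], [0.5, [-0.0077, -0.0001, -0.0024], [0.02, 3.8, -0.0]], [0.5, [-0.0075, 0.0, -0.0027], [0.0, 3.8, 0.01]], [0.5, [-0.0073, 0.0001, -0.003], [0.01, 3.8, 0.0]], [0.5, [-0.007, -0.0, -0.0033], [0.01, 3.79, 0.01]]]
22 max 0.0083 3.8
```

Emit:
jog_arm(motion=[[0.5, [-0.0068, -0.0001, 0.004], [0, 3.8, 0]], [0.5, [-0.007, -0.0001, 0.0036], [0, 3.8, 0]], [0.5, [-0.0073, -0.0002, 0.0033], [0, 3.8, 0]], [0.5, [-0.0074, -0.0001, 0.003], [0, 3.8, 0]], [0.5, [-0.0077, -0.0001, 0.0027], [0, 3.8, 0]], [0.5, [-0.0078, -0.0001, 0.0024], [0, 3.8, 0]], [0.5, [-0.0079, -0.0001, 0.0019], [0, 3.8, 0]], [0.5, [-0.0081, -0.0002, 0.0017], [0, 3.8, 0]], [0.5, [-0.0081, -0.0001, 0.0013], [0, 3.8, 0]], [0.5, [-0.0082, -0.0001, 0.0009], [0, 3.8, 0]], [0.5, [-0.0082, -0.0001, 0.0005], [0, 3.8, 0]], [0.5, [-0.0083, -0.0002, 0.0001], [0, 3.8, 0]]])

```text
time: 11.5
tcp_pos: [0.4954, 0.1555, 0.126]
ee_rot: [-2.109, -2.266, -0.078]
force: [0.7, 1.7, 6.0]
finger_gap: 0.653
finger_force: 42.6
```

Emit:
jog_arm(motion=[[0.5, [-0.0082, -0.0001, -0.0002], [0, 3.8, 0]], [0.5, [-0.0082, -0.0001, -0.0006], [0, 3.8, 0]], [0.5, [-0.0081, -0.0001, -0.0009], [0, 3.8, 0]], [0.5, [-0.0081, -0.0002, -0.0013], [0, 3.8, 0]], [0.5, [-0.0079, -0.0001, -0.0017], [0, 3.8, 0]], [0.5, [-0.0078, -0.0001, -0.002], [0, 3.8, 0]], [0.5, [-0.0077, -0.0001, -0.0024], [0, 3.8, 0]], [0.5, [-0.0075, 0.0, -0.0027], [0, 3.8, 0]], [0.5, [-0.0073, 0, -0.003], [0, 3.8, 0]], [0.5, [-0.007, 0, -0.0033], [0, 3.8, 0]], [0.5, [0, 0, 0], [0, 0, 0]], [0.5, [0, 0, 0], [0, 0, 0]]])

```text
time: 12.5
tcp_pos: [0.5015, 0.0741, 0.1159]
ee_rot: [-1.728, -1.853, -0.665]
force: [1.1, -5.9, 21.8]
finger_gap: 0.65
finger_force: 44.0
```

Emit:
jog_arm(motion=[[1, [0, 0, -0.001], [0, 0, 0]], [1, [0, 0, 0], [0, 0, 0]], [1, [0, 0, 0], [0, 0, 0]], [1, [0, 0, 0], [0, 0, 0]], [1, [0, 0, 0], [0, 0, 0]], [1, [0, 0, -0.01], [0, 0, 0]], [1, [0, 0, -0.02], [0, 0, 0]], [1, [0, 0, -0.025], [0, 0, 0]], [1, [0, 0, -0.025], [0, 0, 0]], [1, [0, 0, -0.025], [0, 0, 0]], [1, [0, 0, -0.025], [0, 0, 0]], [1, [0, 0, 0], [0, 0, 0]]])

```text
time: 13.5
tcp_pos: [0.5061, -0.0139, 0.2139]
ee_rot: [-1.729, -1.857, -0.66]
force: [-0.1, 1.0, 0.4]
finger_gap: 0.999
finger_force: 0.0
```

```bash
python3 see.py .105 .174 .05; python3 -c "
from pl import *
print(env.get_state()['qpos'])"
```

```text
top ((498.0008239746094, 100.16178894042969), (60.000404357910156, 167.7624969482422), 4.172884941101074) zmax 0.17118924931659008 s,l (np.float64(0.16534688084040863), np.float64(-0.00020781093138715214))
reel 0.8 [345.1, 249.0] [0.4853 0.1084 0.1531]
reel_clip 0.86 [344.2, 255.3] [0.4702 0.1106 0.1583]
side ((499.36016845703125, 101.98623657226562), (57.803157806396484, 167.9410400390625), 3.3214969635009766) zmax 0.17007505705730747 s,l (np.float64(0.1670524975314291), np.float64(0.0012979441238973716))
reel 0.73 [331.3, 225.7] [0.4936 0.1557 0.1232]
reel_clip 0.7 [333.2, 249.0] [0.4863 0.1657 0.0693]
[0.5023 0.0144 0.1822] [  4.1023 -41.6177]
[-0.3913887   0.43771299  0.00197216  1.51272333  0.6363458   0.98205738]
```

```bash
python3 - <<'E'
from pl import *
C=S(.1665,.0005); C[2]=.085; y=np.radians(4.3)
arc=[pose(C,y,np.radians(f),.16) for f in np.linspace(-41.6,60,21)]
rows(arc[1:],1)
E
```

```text
[[1, [0.0147, 0.0029, 0.0091], [0.13, -5.1, -0.15]], [1, [0.0142, -0.0, 0.0006], [-0.0, -5.08, -0.0]], [1, [0.0142, -0.0, 0.0007], [-0.0, -5.08, -0.0]], [1, [0.0141, -0.0, 0.0006], [-0.0, -5.08, -0.0]], [1, [0.0142, -0.0, 0.0006], [-0.0, -5.08, -0.0]], [1, [0.0142, -0.0, 0.0006], [-0.0, -5.08, 0.0]], [1, [0.0141, -0.0, 0.0007], [-0.0, -5.08, 0.0]], [1, [0.0142, -0.0, 0.0006], [-0.0, -5.08, 0.0]], [1, [0.0142, -0.0, 0.0006], [-0.0, -5.08, 0.0]], [1, [0.0141, -0.0, 0.0007], [-0.0, -5.08, 0.0]], [1, [0.0142, -0.0, 0.0006], [-0.0, -5.08, 0.0]], [1, [0.0142, -0.0, 0.0006], [-0.0, -5.08, 0.0]]]
[[1, [0.0141, -0.0, 0.0006], [-0.0, -5.08, 0.0]], [1, [0.0142, -0.0, 0.0007], [-0.0, -5.08, 0.0]], [1, [0.0142, -0.0, 0.0006], [-0.0, -5.08, 0.0]], [1, [0.0141, -0.0, 0.0006], [-0.0, -5.08, 0.0]], [1, [0.0142, -0.0, 0.0006], [-0.0, -5.08, 0.0]], [1, [0.0142, -0.0, 0.0007], [-0.0, -5.08, 0.0]], [1, [0.0141, -0.0, 0.0006], [-0.0, -5.08, 0.0]], [1, [0.0142, -0.0, 0.0006], [-0.0, -5.08, 0.0]]]
20 max 0.0147 5.1
```

Emit:
jog_arm(motion=[[1, [0.0147, 0.0029, 0.0091], [0.13, -5.1, -0.15]], [1, [0.0142, 0, 0.0006], [0, -5.08, 0]], [1, [0.0142, 0, 0.0007], [0, -5.08, 0]], [1, [0.0141, 0, 0.0006], [0, -5.08, 0]], [1, [0.0142, 0, 0.0006], [0, -5.08, 0]], [1, [0.0142, 0, 0.0006], [0, -5.08, 0.0]], [1, [0.0141, 0, 0.0007], [0, -5.08, 0.0]], [1, [0.0142, 0, 0.0006], [0, -5.08, 0.0]], [1, [0.0142, 0, 0.0006], [0, -5.08, 0.0]], [1, [0.0141, 0, 0.0007], [0, -5.08, 0.0]], [1, [0.0142, 0, 0.0006], [0, -5.08, 0.0]], [1, [0.0142, 0, 0.0006], [0, -5.08, 0.0]]])

```text
time: 14.8
tcp_pos: [0.495, 0.1549, 0.237]
ee_rot: [1.951, 2.104, -0.333]
force: [0.6, 0.0, 0.7]
finger_gap: 0.998
finger_force: 0.0
```

Emit:
jog_arm(motion=[[1, [0.0141, 0, 0.0006], [0, -5.08, 0.0]], [1, [0.0142, 0, 0.0007], [0, -5.08, 0.0]], [1, [0.0142, 0, 0.0006], [0, -5.08, 0.0]], [1, [0.0141, 0, 0.0006], [0, -5.08, 0.0]], [1, [0.0142, 0, 0.0006], [0, -5.08, 0.0]], [1, [0.0142, 0, 0.0007], [0, -5.08, 0.0]], [1, [0.0141, 0, 0.0006], [0, -5.08, 0.0]], [1, [0.0142, 0, 0.0006], [0, -5.08, 0.0]], [1, [0, 0, 0], [0, 0, 0]], [1, [0, 0, 0], [0, 0, 0]], [1, [0, 0, 0], [0, 0, 0]]])

```text
time: 15.72
tcp_pos: [0.489, 0.2388, 0.166]
ee_rot: [1.515, 1.631, -0.872]
force: [0.3, 0.8, 0.7]
finger_gap: 0.999
finger_force: 0.0
```

```bash
python3 - <<'E'
from pl import *
C=S(.1665,.0005); C[2]=.085; y=np.radians(4.3)
print(center(.16),C,env.get_state()["qpos"])
rows(interp(cur(),pose(C,y,np.radians(60)),7),1)
E
```

```text
(array([0.49938212, 0.10067964, 0.08585268]), np.float64(0.07470933811324786), np.float64(1.0463226622346697)) [0.49861072 0.10136956 0.085     ] [ 0.8209798   0.85353935  0.37085966  1.95284598 -0.68918255  2.64597859]
[[1, [0.0002, -0.0001, 0.0174], [0.0, -0.01, -0.01]], [1, [0.0001, -0.0001, 0.0174], [0.0, -0.0, -0.01]], [1, [0.0002, -0.0001, 0.0174], [0.01, -0.01, -0.01]], [1, [0.0002, -0.0001, 0.0174], [-0.0, -0.01, -0.01]], [1, [0.0001, -0.0001, 0.0174], [0.0, -0.01, -0.01]], [1, [0.0002, -0.0001, 0.0174], [0.0, -0.0, -0.0]], [1, [0.0002, -0.0001, 0.0174], [0.0, -0.01, -0.01]]]
7 max 0.0174 0.01
```

Emit:
jog_arm(motion=[[1, [0, 0, 0.0174], [0, 0, 0]], [1, [0, 0, 0.0174], [0, 0, 0]], [1, [0, 0, 0.0174], [0, 0, 0]], [1, [0, 0, 0.0174], [0, 0, 0]], [1, [0, 0, 0.0174], [0, 0, 0]], [1, [0, 0, 0.0174], [0, 0, 0]], [1, [0, 0, 0.0174], [0, 0, 0]], [1, [0, 0, 0], [0, 0, 0]], [1, [0, 0, 0], [0, 0, 0]]])

```text
time: 16.47
tcp_pos: [0.4974, 0.1325, 0.1079]
ee_rot: [1.52, 1.628, -0.868]
force: [1.0, -0.2, -0.6]
finger_gap: 0.997
finger_force: 0.0
```

Emit:
jog_arm(motion=[[0.5, [0, 0, 0], [0, 0, 0]], [0.5, [0, 0, 0], [0, 0, 0]], [0.5, [0, 0, 0], [0, 0, 0]], [0.5, [0, 0, 0], [0, 0, 0]], [0.5, [0, 0, 0], [0, 0, 0]], [0.5, [0, 0, 0], [0, 0, 0]], [0.5, [0, 0, 0], [0, 0, 0]]], newtons=50)

```text
time: 17.05
tcp_pos: [0.4974, 0.1345, 0.1058]
ee_rot: [1.513, 1.63, -0.871]
force: [-1.2, 4.3, 8.3]
finger_gap: 0.65
finger_force: 52.0
```

```bash
python3 - <<'E'
from pl import *
np.set_printoptions(precision=4,suppress=True)
print(center(),env.get_state()["qpos"])
C=S(.1665,.0005); M=cur()[1].as_matrix(); e=M[:,1]; C=C+e*((cur()[0]-C)@e); C[2]=.085
s,l=sl(C); print(C,s,l); yaw=center()[1]
t=track(C,s,l,yaw,0,32); roll(C,t)
E
```

```text
(array([0.5   , 0.1017, 0.0868]), np.float64(0.07602006631757141), np.float64(1.047531908239186)) [ 0.6974  0.7882  0.0702  1.6416 -0.7825  2.5337]
[0.5    0.1015 0.085 ] 0.16649052566993158 0.00187644628172577
total deg 115.84323483757667
[[0.5, [-0.0057, -0.0, 0.0043], [-0.0, 3.57, -0.0]], [0.5, [-0.0065, -0.0001, 0.0037], [-0.01, 3.62, -0.01]], [0.5, [-0.0066, -0.0, 0.0036], [-0.0, 3.62, -0.0]], [0.5, [-0.0069, -0.0, 0.0032], [-0.01, 3.62, -0.01]], [0.5, [-0.007, -0.0001, 0.003], [0.0, 3.61, -0.0]], [0.5, [-0.0073, -0.0, 0.0026], [0.0, 3.62, -0.01]], [0.5, [-0.0073, -0.0, 0.0024], [-0.0, 3.62, -0.01]], [0.5, [-0.0075, -0.0001, 0.0021], [-0.0, 3.62, -0.01]], [0.5, [-0.0076, -0.0, 0.0017], [-0.0, 3.61, -0.0]], [0.5, [-0.0077, -0.0, 0.0014], [0.0, 3.62, -0.01]], [0.5, [-0.0077, -0.0001, 0.0011], [0.0, 3.62, -0.01]], [0.5, [-0.0079, -0.0, 0.0007], [0.01, 3.62, -0.01]]]
[[0.5, [-0.0078, -0.0001, 0.0004], [0.0, 3.61, -0.01]], [0.5, [-0.0078, 0.0, 0.0001], [0.01, 3.62, -0.01]], [0.5, [-0.0078, -0.0, -0.0003], [0.0, 3.62, -0.01]], [0.5, [-0.0078, -0.0001, -0.0006], [0.01, 3.61, -0.01]], [
[... 176 characters left out ...]
4, -0.0, -0.0018], [0.01, 3.58, -0.01]], [0.5, [-0.0073, -0.0001, -0.0017], [0.01, 3.56, -0.01]], [0.5, [-0.0073, 0.0, -0.0018], [0.01, 3.52, -0.01]], [0.5, [-0.0072, -0.0, -0.0018], [0.01, 3.51, -0.01]], [0.5, [-0.0072, -0.0001, -0.0018], [0.02, 3.51, -0.01]]]
[[0.5, [-0.0072, -0.0, -0.0019], [0.01, 3.52, -0.01]], [0.5, [-0.0072, -0.0001, -0.0019], [0.02, 3.53, -0.01]], [0.5, [-0.0073, 0.0, -0.002], [0.01, 3.56, -0.0]], [0.5, [-0.0073, 0.0, -0.002], [0.01, 3.6, 0.0]], [0.5, [-0.0074, 0.0, -0.002], [0.01, 3.66, 0.01]], [0.5, [-0.0076, 0.0001, -0.0022], [0.0, 3.72, 0.0]], [0.5, [-0.0077, -0.0, -0.0022], [0.01, 3.81, 0.01]], [0.5, [-0.0079, 0.0, -0.0023], [0.01, 3.92, 0.0]]]
32 max 0.0079 3.92
```

Emit:
jog_arm(motion=[[0.5, [-0.0057, 0, 0.0041], [0, 3.57, 0]], [0.5, [-0.0065, -0.0001, 0.0037], [0, 3.62, 0]], [0.5, [-0.0066, 0, 0.0036], [0, 3.62, 0]], [0.5, [-0.0069, 0, 0.0032], [0, 3.62, 0]], [0.5, [-0.007, -0.0001, 0.003], [0.0, 3.61, 0]], [0.5, [-0.0073, 0, 0.0026], [0.0, 3.62, 0]], [0.5, [-0.0073, 0, 0.0024], [0, 3.62, 0]], [0.5, [-0.0075, -0.0001, 0.0021], [0, 3.62, 0]], [0.5, [-0.0076, 0, 0.0017], [0, 3.61, 0]], [0.5, [-0.0077, 0, 0.0014], [0.0, 3.62, 0]], [0.5, [-0.0077, -0.0001, 0.0011], [0.0, 3.62, 0]], [0.5, [-0.0079, 0, 0.0007], [0, 3.62, 0]]])

```text
time: 18.05
tcp_pos: [0.5037, 0.049, 0.1393]
ee_rot: [1.982, 2.138, -0.281]
force: [-2.7, 2.2, 6.7]
finger_gap: 0.648
finger_force: 53.0
```

```bash
python3 - <<'E'
from pl import *
c=center(); s=sl(c[0]); print(c,s,zc(s[0]),env.get_state()["force"],env.get_state()["qpos"])
E
python3 see.py .025 .2 .06
```

```text
(array([0.50466073, 0.038243  , 0.10281481]), np.float64(0.07636524391504007), np.float64(0.2869814060094708)) (np.float64(0.10308925474638805), np.float64(0.001301839919660337)) 0.10052241502354599 [-2.66858996  2.21864286  6.70483304] [ 0.26672217  0.28882373 -0.22136117  1.11187955 -0.282523    1.76911183]
side ((500.87432861328125, 70.23411560058594), (116.6773681640625, 103.301025390625), 56.59922409057617) zmax 0.19922489045028927 s,l (np.float64(0.13528404425149196), np.float64(0.00017756767849733127))
reel 0.97 [334.8, 203.9] [0.4969 0.0952 0.1353]
[0.5047 0.038  0.1028] [ 4.2817 16.6537]
```

Tracking is good and forces are small, so I continue over the roller.

Emit:
jog_arm(motion=[[0.5, [-0.0078, -0.0001, 0.0004], [0.0, 3.61, 0]], [0.5, [-0.0078, 0.0, 0.0001], [0, 3.62, 0]], [0.5, [-0.0078, 0, -0.0003], [0.0, 3.62, 0]], [0.5, [-0.0078, -0.0001, -0.0006], [0, 3.61, 0]], [0.5, [-0.0077, 0, -0.0012], [0, 3.67, 0]], [0.5, [-0.0077, 0, -0.0017], [0, 3.7, 0]], [0.5, [-0.0076, -0.0001, -0.0017], [0, 3.64, 0]], [0.5, [-0.0074, 0, -0.0018], [0, 3.58, 0]], [0.5, [-0.0073, -0.0001, -0.0017], [0, 3.56, 0]], [0.5, [-0.0073, 0.0, -0.0018], [0, 3.52, 0]], [0.5, [-0.0072, 0, -0.0018], [0, 3.51, 0]], [0.5, [-0.0072, -0.0001, -0.0018], [0, 3.51, 0]]])

```text
time: 19.35
tcp_pos: [0.5105, -0.0422, 0.149]
ee_rot: [-1.883, -2.03, -0.452]
force: [-2.2, -0.7, 17.0]
finger_gap: 0.65
finger_force: 57.0
```

```bash
python3 - <<'E'
from pl import *
c=center(); s=sl(c[0]); print(c,s,zc(s[0]),env.get_state()["force"],env.get_state()["qpos"])
E
```

```text
(array([ 0.50940954, -0.02521745,  0.11509584]), np.float64(0.07413292854826863), np.float64(-0.46564187805029195)) (np.float64(0.03945352482960296), np.float64(0.000779296480610565)) 0.11283794922489715 [-2.15034715 -0.65991722 17.04832465] [-0.33323609  0.38568984 -0.10877779  1.26809643  0.42700929  1.12045465]
```

Emit:
jog_arm(motion=[[0.5, [-0.0072, 0, -0.0019], [0, 3.52, 0]], [0.5, [-0.0072, -0.0001, -0.0019], [0, 3.53, 0]], [0.5, [-0.0073, 0.0, -0.002], [0, 3.56, 0]], [0.5, [-0.0073, 0.0, -0.002], [0, 3.6, 0.0]], [0.5, [-0.0074, 0.0, -0.002], [0, 3.66, 0]], [0.5, [-0.0076, 0.0001, -0.0022], [0.0, 3.72, 0.0]], [0.5, [-0.0077, 0, -0.0022], [0, 3.81, 0]], [0.5, [-0.0079, 0.0, -0.0023], [0, 3.92, 0.0]], [0.5, [0, 0, 0], [0, 0, 0]], [0.5, [0, 0, 0], [0, 0, 0]]])

```text
time: 20.18
tcp_pos: [0.5144, -0.1002, 0.1215]
ee_rot: [-1.565, -1.681, -0.831]
force: [2.5, -9.8, 11.1]
finger_gap: 0.644
finger_force: 57.0
```

```bash
python3 - <<'E'
from pl import *
c=center(); s=sl(c[0]); print(c,s,zc(s[0]),env.get_state()["force"],env.get_state()["qpos"])
E
python3 see.py -.05 .195 .06
```

```text
(array([ 0.51221609, -0.06877229,  0.10016503]), np.float64(0.07128417769867064), np.float64(-0.9751808865295621)) (np.float64(-0.004184131188297877), np.float64(-3.0496760606998087e-05)) 0.10378499200411412 [ 2.48727422 -9.76777819 11.10558918] [-0.58615933  0.76439841  0.13927616  1.67899311  0.71496618  0.62788189]
top ((513.2471923828125, -63.404319763183594), (113.12125396728516, 173.0774688720703), 0.012414337135851383) zmax 0.18735411317685224 s,l (np.float64(0.0010800150896347884), np.float64(0.0014415775911071757))
reel 0.85 [419.8, 245.1] [ 0.4943 -0.0554  0.1703]
reel_clip 0.87 [390.5, 243.9] [0.5027 0.0032 0.133 ]
side ((517.320068359375, -62.789337158203125), (175.49761962890625, 109.31525421142578), 87.9738540649414) zmax 0.18693082066341438 s,l (np.float64(0.001355617979355865), np.float64(0.005551390892470947))
reel 0.76 [337.6, 179.4] [0.5063 0.0008 0.1371]
reel_clip 0.87 [338.8, 180.9] [0.5031 0.0025 0.1345]
[ 0.5121 -0.0678  0.1008] [  4.2431 -55.7179]
```

Emit:
jog_arm(motion=[[1, [0, 0, 0], [0, 0, 0]], [1, [0, 0, 0], [0, 0, 0]], [1, [0, 0, 0], [0, 0, 0]], [1, [0, 0, 0], [0, 0, 0]], [1, [0, 0, 0], [0, 0, 0]], [1, [0, 0, -0.01], [0, 0, 0]], [1, [0, 0, -0.02], [0, 0, 0]], [1, [0, 0, -0.025], [0, 0, 0]], [1, [0, 0, -0.025], [0, 0, 0]], [1, [0, 0, -0.025], [0, 0, 0]], [1, [0, 0, -0.025], [0, 0, 0]], [1, [0, 0, 0], [0, 0, 0]]])

```text
time: 21.48
tcp_pos: [0.5215, -0.209, 0.1962]
ee_rot: [-1.566, -1.685, -0.831]
force: [0.8, -0.8, -0.1]
finger_gap: 1.0
finger_force: 0.0
```

```bash
python3 see.py -.05 .195 .06; python3 - <<'E'
from pl import *
C=S(0); y=YC; f0=center()[2]
arc=[pose(C,y,f,.16) for f in np.linspace(f0,np.radians(34),19)]
rows(arc[1:],1)
E
ls pics
```

```text
top ((509.5193786621094, -65.9306869506836), (59.427520751953125, 171.0562286376953), 3.890620470046997) zmax 0.1873378795703447 s,l (np.float64(-0.0011289817239191718), np.float64(-0.002482636900997859))
reel 0.7 [419.3, 244.5] [ 0.4959 -0.0548  0.1685]
reel_clip 0.81 [395.0, 242.8] [ 0.5036 -0.0054  0.1427]
side ((510.74395751953125, -58.869415283203125), (59.24074172973633, 159.65342712402344), 4.767472743988037) zmax 0.1859623792877936 s,l (np.float64(0.005806632843516257), np.float64(-0.0006775326070623095))
reel 0.7 [338.8, 175.8] [ 0.5046 -0.0048  0.1436]
reel_clip 0.7 [337.7, 177.8] [ 0.5068 -0.0037  0.1386]
[ 0.5186 -0.1734  0.173 ] [  4.3026 -55.8541]
[[1, [0.0161, 0.0024, 0.0089], [0.37, -4.99, -0.25]], [1, [0.0139, 0.0, 0.0006], [0.0, -4.99, -0.0]], [1, [0.0139, 0.0, 0.0006], [0.0, -5.0, -0.0]], [1, [0.0139, 0.0, 0.0006], [0.0, -4.99, -0.0]], [1, [0.014, 0.0, 0.0006], [0.0, -4.99, -0.0]], [1, [0.0139, 0.0, 0.0006], [0.0, -4.99, -0.0]], [1, [0.0139, 0.0, 0.0006], [0.0, -4.99, -0.0]], [1, [0.0139, 0.0, 0.0006], [0.0, -5.0, -0.0]], [1, [0.014, 0.0, 0.0006], [0.0, -4.99, -0.0]], [1, [0.0139, 0.0, 0.0006], [0.0, -4.99, -0.0]], [1, [0.0139, 0.0, 0.0006], [0.0, -4.99, -0.0]], [1, [0.0139, 0.0, 0.0006], [0.0, -4.99, -0.0]]]
[[1, [0.014, 0.0, 0.0006], [0.0, -4.99, -0.0]], [1, [0.0139, 0.0, 0.0007], [0.0, -5.0, -0.0]], [1, [0.0139, 0.0, 0.0006], [0.0, -4.99, -0.0]], [1, [0.0139, 0.0, 0.0006], [0.0, -4.99, -0.0]], [1, [0.0139, 0.0, 0.0006], [0.0, -4.99, -0.0]], [1, [0.014, 0.0, 0.0006], [0.0, -4.99, -0.0]]]
18 max 0.0161 5.0
ct.png
s1.png
s2.png
side0.png
side_1380.png
side_1835.png
side_2048.png
side_2178.png
side_775.png
top0.png
top_1365.png
top_1820.png
top_2033.png
top_2163.png
top_760.png
```

Emit:
jog_arm(motion=[[1, [0.0161, 0.001, 0.0089], [0.37, -4.99, -0.25]], [1, [0.0139, 0.0, 0.0006], [0.0, -4.99, 0]], [1, [0.0139, 0.0, 0.0006], [0.0, -5.0, 0]], [1, [0.0139, 0.0, 0.0006], [0.0, -4.99, 0]], [1, [0.014, 0.0, 0.0006], [0.0, -4.99, 0]], [1, [0.0139, 0.0, 0.0006], [0.0, -4.99, 0]], [1, [0.0139, 0.0, 0.0006], [0.0, -4.99, 0]], [1, [0.0139, 0.0, 0.0006], [0.0, -5.0, 0]], [1, [0.014, 0.0, 0.0006], [0.0, -4.99, 0]], [1, [0.0139, 0.0, 0.0006], [0.0, -4.99, 0]], [1, [0.0139, 0.0, 0.0006], [0.0, -4.99, 0]], [1, [0.0139, 0.0, 0.0006], [0.0, -4.99, 0]]])

```text
time: 22.78
tcp_pos: [0.5093, -0.0532, 0.2625]
ee_rot: [2.088, 2.268, -0.075]
force: [0.4, 0.6, 0.8]
finger_gap: 1.001
finger_force: 0.0
```

Emit:
jog_arm(motion=[[1, [0.014, 0.0, 0.0006], [0.0, -4.99, 0]], [1, [0.0139, 0.0, 0.0007], [0.0, -5.0, 0]], [1, [0.0139, 0.0, 0.0006], [0.0, -4.99, 0]], [1, [0.0139, 0.0, 0.0006], [0.0, -4.99, 0]], [1, [0.0139, 0.0, 0.0006], [0.0, -4.99, 0]], [1, [0.014, 0.0, 0.0006], [0.0, -4.99, 0]], [1, [0, 0, 0], [0, 0, 0]], [1, [0, 0, 0], [0, 0, 0]], [1, [0, 0, 0], [0, 0, 0]]])

```text
time: 23.53
tcp_pos: [0.5031, 0.0238, 0.2344]
ee_rot: [1.796, 1.951, -0.549]
force: [0.2, -0.9, 0.9]
finger_gap: 1.001
finger_force: 0.0
```

```bash
python3 see.py -.05 .189 .06; python3 - <<'E'
from pl import *
C=S(0,-.0012)
print(center(.16),env.get_state()["qpos"])
rows(interp(cur(),pose(C,YC,np.radians(34)),7),1)
E
```

```text
top ((509.761962890625, -69.8565902709961), (59.068904876708984, 163.67637634277344), 3.693324565887451) zmax 0.1871893929807804 s,l (np.float64(-0.005061489504218147), np.float64(-0.002565982844230428))
reel 0.87 [417.6, 242.0] [ 0.5015 -0.0512  0.1683]
reel_clip 0.83 [392.7, 243.3] [ 0.5023 -0.0001  0.1429]
side ((510.93377685546875, -60.484657287597656), (59.12971496582031, 162.50640869140625), 3.581686019897461) zmax 0.18617156826979603 s,l (np.float64(0.004181219784791189), np.float64(-0.0006221205002423703))
reel 0.73 [337.6, 179.6] [ 0.5064 -0.0004  0.1358]
reel_clip 0.74 [339.2, 178.0] [ 0.5032 -0.0028  0.1391]
[0.5053 0.0014 0.2036] [ 4.5917 34.0075]
(array([ 0.51094824, -0.0666248 ,  0.10246687]), np.float64(0.08013942448523145), np.float64(0.5935435415987049)) [ 0.37675815  0.3066202  -0.05067783  1.40614316 -0.56500429  1.9241773 ]
[[1, [0.0003, -0.0, 0.0174], [0.0, 0.0, -0.03]], [1, [0.0003, -0.0, 0.0173], [0.01, 0.0, -0.03]], [1, [0.0003, -0.0, 0.0174], [-0.0, 0.0, -0.03]], [1, [0.0003, -0.0, 0.0174], [0.0, 0.0, -0.03]], [1, [0.0003, -0.0, 0.0173], [0.0, 0.01, -0.03]], [1, [0.0003, -0.0001, 0.0174], [0.01, -0.0, -0.02]], [1, [0.0002, 0.0, 0.0174], [-0.0, -0.0, -0.03]]]
7 max 0.0174 0.03
```

Emit:
jog_arm(motion=[[1, [0.0003, 0, 0.0174], [0, 0, 0]], [1, [0.0003, 0, 0.0174], [0, 0, 0]], [1, [0.0003, 0, 0.0174], [0, 0, 0]], [1, [0.0003, 0, 0.0174], [0, 0, 0]], [1, [0.0003, 0, 0.0174], [0, 0, 0]], [1, [0.0003, 0, 0.0174], [0, 0, 0]], [1, [0.0002, 0, 0.0174], [0, 0, 0]], [1, [0, 0, 0], [0, 0, 0]], [1, [0, 0, 0], [0, 0, 0]]])

```text
time: 24.58
tcp_pos: [0.5085, -0.0436, 0.1325]
ee_rot: [1.798, 1.948, -0.55]
force: [0.0, 0.3, 0.3]
finger_gap: 1.003
finger_force: 0.0
```

Emit:
jog_arm(motion=[[0.5, [0, 0, 0], [0, 0, 0]], [0.5, [0, 0, 0], [0, 0, 0]], [0.5, [0, 0, 0], [0, 0, 0]], [0.5, [0, 0, 0], [0, 0, 0]], [0.5, [0, 0, 0], [0, 0, 0]], [0.5, [0, 0, 0], [0, 0, 0]], [0.5, [0, 0, 0], [0, 0, 0]]], newtons=40)

```text
time: 25.17
tcp_pos: [0.5094, -0.0423, 0.1334]
ee_rot: [1.796, 1.949, -0.547]
force: [-1.5, 2.9, 5.3]
finger_gap: 0.651
finger_force: 45.9
```

```bash
python3 - <<'E'
from pl import *
c=center(); print(c,S(0))
C=S(0); yaw=c[1]
roll(C,[(C,yaw,np.radians(d)) for d in np.linspace(0,58,17)])
E
```

```text
(array([ 0.51127669, -0.06352407,  0.10190136]), np.float64(0.08257356430667162), np.float64(0.5942926734050189)) [ 0.5119   -0.0646    0.101666]
[[0.5, [-0.0025, 0.0, 0.0], [0.0, 3.62, 0.01]], [0.5, [-0.0024, 0.0, 0.0001], [0.01, 3.63, 0.0]], [0.5, [-0.0025, 0.0, -0.0], [0.0, 3.62, 0.01]], [0.5, [-0.0024, 0.0, 0.0], [0.01, 3.63, 0.01]], [0.5, [-0.0025, 0.0, 0.0], [0.0, 3.62, 0.01]], [0.5, [-0.0024, 0.0, 0.0001], [0.01, 3.63, 0.0]], [0.5, [-0.0025, 0.0, -0.0], [0.0, 3.62, 0.01]], [0.5, [-0.0024, 0.0, 0.0], [0.01, 3.63, 0.01]], [0.5, [-0.0025, 0.0, 0.0], [0.0, 3.62, 0.01]], [0.5, [-0.0025, 0.0, 0.0001], [0.01, 3.63, 0.0]], [0.5, [-0.0024, 0.0, -0.0], [0.0, 3.62, 0.01]], [0.5, [-0.0025, 0.0, 0.0], [0.01, 3.63, 0.01]]]
[[0.5, [-0.0024, 0.0, 0.0001], [0.0, 3.62, 0.01]], [0.5, [-0.0025, 0.0, -0.0], [0.01, 3.63, 0.0]], [0.5, [-0.0024, 0.0, 0.0], [0.0, 3.62, 0.01]], [0.5, [-0.0025, 0.0001, 0.0], [0.01, 3.63, 0.01]]]
16 max 0.0025 3.63
```

Emit:
jog_arm(motion=[[0.5, [-0.0025, 0.0, 0.0], [0.0, 3.62, 0]], [0.5, [-0.0024, 0.0, 0], [0, 3.62, 0.0]], [0.5, [-0.0025, 0.0, 0], [0.0, 3.62, 0]], [0.5, [-0.0024, 0.0, 0.0], [0, 3.62, 0]], [0.5, [-0.0025, 0.0, 0.0], [0.0, 3.62, 0]], [0.5, [-0.0024, 0.0, 0], [0, 3.62, 0.0]], [0.5, [-0.0025, 0.0, 0], [0.0, 3.62, 0]], [0.5, [-0.0024, 0.0, 0.0], [0, 3.62, 0]], [0.5, [-0.0025, 0.0, 0.0], [0.0, 3.62, 0]], [0.5, [-0.0025, 0.0, 0], [0, 3.62, 0.0]], [0.5, [-0.0024, 0.0, 0], [0.0, 3.62, 0]], [0.5, [-0.0025, 0.0, 0.0], [0, 3.62, 0]]])

```text
time: 26.17
tcp_pos: [0.5118, -0.0703, 0.1416]
ee_rot: [-2.043, -2.22, -0.175]
force: [-2.7, 1.9, 11.3]
finger_gap: 0.649
finger_force: 46.5
```

Emit:
jog_arm(motion=[[0.5, [-0.0024, 0, 0], [0, 3.62, 0]], [0.5, [-0.0025, 0, 0], [0, 3.62, 0]], [0.5, [-0.0024, 0, 0], [0, 3.62, 0]], [0.5, [-0.0025, 0, 0], [0, 3.62, 0]], [0.5, [0, 0, 0], [0, 0, 0]], [0.5, [0, 0, 0], [0, 0, 0]], [1, [0, 0, 0], [0, 0, 0]], [1, [0, 0, 0], [0, 0, 0]], [1, [0, 0, 0], [0, 0, 0]], [1, [0, 0, 0], [0, 0, 0]], [1, [0, 0, 0], [0, 0, 0]]])

```text
time: 27.08
tcp_pos: [0.512, -0.0799, 0.1369]
ee_rot: [-1.902, -2.066, -0.403]
force: [0.8, -0.4, -0.0]
finger_gap: 0.996
finger_force: 0.0
```

Emit:
jog_arm(motion=[[1, [0, 0, -0.01], [0, 0, 0]], [1, [0, 0, -0.02], [0, 0, 0]], [1, [0, 0, -0.025], [0, 0, 0]], [1, [0, 0, -0.025], [0, 0, 0]], [1, [0, 0, -0.025], [0, 0, 0]], [1, [0, 0, -0.025], [0, 0, 0]], [1, [0, 0, -0.025], [0, 0, 0]], [1, [0, 0, 0], [0, 0, 0]]])

```text
time: 27.75
tcp_pos: [0.5182, -0.1443, 0.2823]
ee_rot: [-1.906, -2.069, -0.406]
force: [-0.6, -0.1, -0.2]
finger_gap: 0.997
finger_force: 0.0
```

```bash
python3 see.py -.05 .189 .06; python3 - <<'E'
import cv2,glob,numpy as np
t=sorted(glob.glob("pics/top_2*"))[-1]; s=sorted(glob.glob("pics/side_2*"))[-1]; print(t,s)
a=cv2.resize(cv2.imread(t)[205:285,370:460],(450,400),interpolation=2); b=cv2.resize(cv2.imread(s)[140:240,295:380],(340,400),interpolation=2)
cv2.imwrite("pics/cc.png",np.hstack([a,b]))
E
```

```text
top ((509.001953125, -64.48609924316406), (58.832645416259766, 169.50430297851562), 3.033308982849121) zmax 0.1868470972697229 s,l (np.float64(0.0003534916319761854), np.float64(-0.0028786616227386343))
reel 0.76 [415.6, 244.6] [ 0.4957 -0.0467  0.1677]
reel_clip 0.79 [424.0, 239.5] [ 0.5057 -0.0634  0.1772]
side ((510.0760498046875, -59.01698303222656), (59.074440002441406, 160.46974182128906), 3.8289873600006104) zmax 0.18594506244726422 s,l (np.float64(0.0057148801562080355), np.float64(-0.001355366215311013))
reel 0.77 [338.5, 175.9] [ 0.5061 -0.0103  0.1398]
reel_clip 0.66 [342.0, 151.3] [ 0.5074 -0.0619  0.176 ]
[ 0.5153 -0.1267  0.243 ] [  4.7181 -23.9239]
pics/top_2790.png pics/side_2805.png
```

View pics/cc.png

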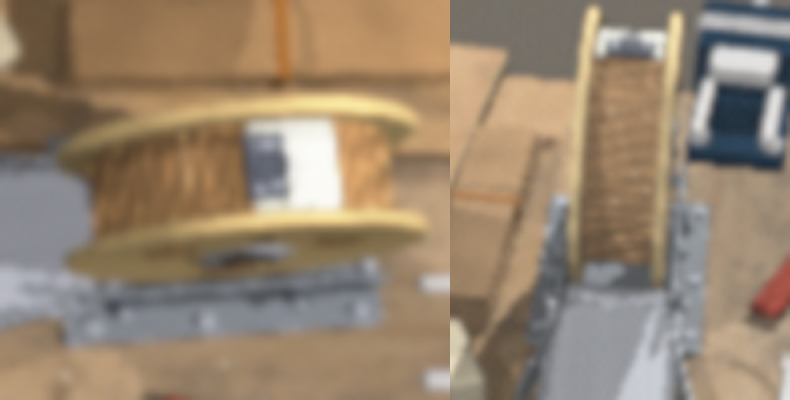

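The crop shows the reel seated between the cheeks, with the clip at about (424,238) in the top picture and (336,151) in the side picture, close to uppermost. I'll refine the clip angle from its dark pixels.

```bash
python3 - <<'E'
from pl import *
np.set_printoptions(precision=4,suppress=True)
for c,(r0,r1,c0,c1) in {"top":(226,252,412,445),"side":(138,162,325,352)}.items():
    p=env.capture(c); im=p["img"][r0:r1,c0:c1].astype(int); P=cloud(p)[r0:r1,c0:c1]
    m=(im.max(2)<150)&(im[...,2]>=im[...,0]-5)&(P[...,2]>.165)
    v,u=np.nonzero(m); px=[u.mean()+c0,v.mean()+r0]; w=at_z(p,px,.1767)
    s=sl(w)[0]; print(c,len(u),px,w,"s",s,"deg",np.degrees(s/.075),P[m].mean(0))
    q=cloud(p).reshape(-1,3); k=(abs(q[:,0]-.51)<.05)&(abs(q[:,1]+.065)<.1)&(q[:,2]>.13)&(q[:,2]<.189)
    q=q[k]; ss=(q-O)@ax(YC)[1]; rr=np.hypot(ss,q[:,2]-.1017); 
    k=rr>.08; A=np.c_[ss[k],q[k,2],np.ones(k.sum())]; b=-(ss[k]**2+q[k,2]**2); x=np.linalg.lstsq(A,b,rcond=None)[0]; print("circle centre s,z",-x[0]/2,-x[1]/2,np.sqrt(x[0]**2/4+x[1]**2/4-x[2]))
E
```

```text
top 69 [np.float64(422.2463768115942), np.float64(237.97101449275362)] [ 0.5091 -0.0597  0.1767] s 0.005098424908047659 deg 3.8949097252734095 [ 0.5093 -0.06    0.1757]
circle centre s,z -0.0009639475744482564 0.10194461596356773 0.08356699789687744
side 32 [np.float64(339.5), np.float64(151.90625)] [ 0.5125 -0.0565  0.1767] s 0.008016923807969645 deg 6.124478651661454 [ 0.5089 -0.0281  0.1926]
circle centre s,z 0.00044990682913917623 0.10570741744693048 0.07995474819298416
```

Emit:
jog_arm(motion=[[1, [0, 0, 0.025], [0, 0, 0]], [1, [0, 0, 0.025], [0, 0, 0]], [1, [0, 0, 0.025], [0, 0, 0]], [1, [0, 0, 0.025], [0, 0, 0]], [1, [0, 0, 0.025], [0, 0, 0]], [1, [0, 0, 0.02], [0, 0, 0]], [1, [0, 0, 0.01], [0, 0, 0]], [1, [0, 0, 0], [0, 0, 0]], [1, [0, 0, 0], [0, 0, 0]]])

```text
time: 28.9
tcp_pos: [0.5116, -0.0797, 0.1368]
ee_rot: [-1.901, -2.065, -0.402]
force: [0.2, -0.5, 0.0]
finger_gap: 0.999
finger_force: 0.0
```

Emit:
jog_arm(motion=[[0.5, [0, 0, 0], [0, 0, 0]], [0.5, [0, 0, 0], [0, 0, 0]], [0.5, [0, 0, 0], [0, 0, 0]], [0.5, [0, 0, 0], [0, 0, 0]], [0.5, [0, 0, 0], [0, 0, 0]], [0.5, [0, 0, 0], [0, 0, 0]], [0.5, [-0.0012, 0, 0], [0, 1.7, 0]], [0.5, [-0.0012, 0, 0], [0, 1.7, 0]], [0.5, [0, 0, 0], [0, 0, 0]], [0.5, [0, 0, 0], [0, 0, 0]], [0.5, [0, 0, 0], [0, 0, 0]]])

```text
time: 29.82
tcp_pos: [0.5127, -0.0829, 0.1367]
ee_rot: [-1.868, -2.026, -0.458]
force: [-0.6, -3.6, 10.1]
finger_gap: 0.646
finger_force: 45.8
```

Emit:
jog_arm(motion=[[1, [0, 0, 0], [0, 0, 0]], [1, [0, 0, 0], [0, 0, 0]], [1, [0, 0, 0], [0, 0, 0]], [1, [0, 0, 0], [0, 0, 0]], [1, [0, 0, 0], [0, 0, 0]], [1, [0, 0, -0.01], [0, 0, 0]], [1, [0, 0, -0.02], [0, 0, 0]], [1, [0, 0, -0.025], [0, 0, 0]], [1, [0, 0, -0.025], [0, 0, 0]], [1, [0, 0, -0.025], [0, 0, 0]], [1, [0, 0, -0.035], [0, 0, 0]], [1, [0, 0, -0.035], [0, 0, 0]]])

```text
time: 30.82
tcp_pos: [0.5181, -0.1623, 0.2926]
ee_rot: [-1.866, -2.027, -0.454]
force: [1.9, -1.8, 0.3]
finger_gap: 1.003
finger_force: 0.0
```

```bash
python3 see.py -.05 .189 .06; python3 - <<'E'
from pl import *
np.set_printoptions(precision=4,suppress=True)
p=env.capture("top"); r0,r1,c0,c1=226,252,412,445
im=p["img"][r0:r1,c0:c1].astype(int); P=cloud(p)[r0:r1,c0:c1]
m=(im.max(2)<150)&(im[...,2]>=im[...,0]-5)&(P[...,2]>.165)
v,u=np.nonzero(m); w=at_z(p,[u.mean()+c0,v.mean()+r0],.1767); print(len(u),w,np.degrees(sl(w)[0]/.075))
for l in("strip_bundle","wax_block_1","scissors_1","flat_brush","card_roll","tin_empty0_36","tape_1","matchbox"):
    for d in env.pinpoint(l,p)[:1]: print(l,round(d["confidence"],2),at_z(p,d["pixel"],0.0))
E
```

```text
top ((508.7158508300781, -64.3592300415039), (58.79021453857422, 167.44467163085938), 3.424917697906494) zmax 0.18660976259540768 s,l (np.float64(0.0005036167198877436), np.float64(-0.0031532754888652327))
reel 0.97 [419.6, 244.2] [ 0.4965 -0.0553  0.1692]
reel_clip 0.71 [426.1, 239.0] [ 0.5073 -0.0687  0.175 ]
side ((510.3053283691406, -62.549034118652344), (58.84236526489258, 165.1349334716797), 4.190944671630859) zmax 0.18617155417476972 s,l (np.float64(0.002175973743473025), np.float64(-0.001419357926823191))
reel 0.86 [338.5, 175.7] [ 0.5061 -0.0103  0.1403]
reel_clip 0.91 [341.7, 149.6] [ 0.5091 -0.0683  0.1768]
[ 0.5169 -0.1444  0.2569] [  4.7039 -27.3233]
65 [ 0.5093 -0.0643  0.1767] 0.4196715903990104
strip_bundle 0.76 [ 0.6089 -0.1093  0.    ]
wax_block_1 0.81 [ 0.5954  0.065  -0.    ]
scissors_1 0.7 [0.3793 0.0889 0.    ]
flat_brush 0.8 [ 0.3785 -0.1454  0.    ]
card_roll 0.77 [0.6013 0.2017 0.    ]
tin_empty0_36 0.58 [0.6194 0.4308 0.    ]
tape_1 0.64 [0.6597 0.3244 0.    ]
matchbox 0.72 [0.5341 0.4979 0.    ]
```

The clip is within about 2 degrees of the top, and the reel's top height and centre match the seat. The bystanders haven't moved and the gripper is clear, so I hand in the job.

```bash
python3 -c "
from plant import env
print(env.close_job())"
```

```text
the job is handed in; nothing more can be done
None
```

The reel was rolled up the ramp and now rests on both cradle rollers with its clip within about 2–3° of the top; the other things have not measurably moved, and the job was handed in at about 31 s.

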